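# Clamp the amber vial in the shaker

## Task

Take the amber vial from the rack and stand it gently, fully down, in the nest of the shaker's clamp. Then flip the red cam lever over clockwise until you feel it snap past centre and it holds the vial clamped by itself; do not force the lever against its stop, and leave everything else where it is.

Things in the scene. Friction and masses are not known exactly. Their poses are not given: they have to be found in the camera images.
- vial_mid (a point): centre (31 mm above the underside) of the amber glass vial with white cap: body 28 mm diameter, foot slightly bevelled, 62 mm tall in all; the cap is 24.4 mm diameter and takes the top 15 mm; 20 to 45 g; z axis up through the cap. It stands upright in one of the four holes of the white rack
- vial: the same amber vial; origin at the centre of its underside, z up
- rack: white plastic vial rack, fixed, 190 mm (its x) by 56 mm (its y) by 26 mm high, one row of four holes along its x, 45 mm apart, 31 mm wide and 16 mm deep, a vial in each; origin at the centre of its underside. Fingers fit best closing across the row (along the rack's y)
- shaker: small white orbital shaker, fixed, 220 mm (its x) by 250 mm (its y), aluminium deck 80 mm above the table; origin at the centre of its underside; display on its -x side. On the deck, in line from +y to -y: steel V anvil (to 30 mm above the deck), nest, sliding jaw with blue pad (to 25 mm above the deck), cam tower with the red lever
- nest (a point): point on the deck at the centre of the nest, where the centre of the vial's underside goes; axes as the shaker's. The nest is a steel plate 8 mm high with a 32 mm round hole down to the deck. With the lever open the vial has 1 to 2 mm play; clamping pushes it about 1.5 mm towards the anvil (+y)
- pivot (a point): on the lever's vertical hinge axis, 76 mm from the nest on the shaker's -y side, at the mid height of the lever (41 mm above the deck); axes as the shaker's
- lever_grip (a point): centre of the red grip of the cam lever, 89 mm out from the hinge axis. Grip 14 mm wide, 52 mm long, 16 mm high, its underside 33 mm above the deck, free all round. The lever swings level about a vertical axis: it starts pointing roughly to the shaker's +x (0.55 rad one way to 0.95 rad clockwise of it) and closes clockwise seen from above, past -y, by 2.6 to 3.2 rad, to point roughly (within 0.5 rad) to the shaker's -x
- pad: blue sprung pad of the clamp jaw, 26 x 8 x 14 mm, origin at its centre, 16 mm above the deck; the lever moves it along the shaker's +y by up to 16 mm on to the vial; clamped, it presses with about 12 to 22 N
- lever: the cam lever, 115 mm long; origin on the hinge axis, +x along it to the grip. Easy at first, then it resists, up to 6 to 14 N at the grip, to dead centre, about 0.13 rad before the shaker's -x; just past it, it snaps on by itself to a hard stop. Let go short of it, it swings back. Its clocking on the hub differs by up to 0.45 rad either way, so feel for the push force falling to nothing. Over 22 N damages it
- clear1: a clear glass vial with black cap, same size as the amber one, standing in the rack; body origin is the centre of its underside; leave it alone
- clear2: a clear glass vial with black cap, same size as the amber one, standing in the rack; body origin is the centre of its underside; leave it alone
- clear3: a clear glass vial with black cap, same size as the amber one, standing in the rack; body origin is the centre of its underside; leave it alone
- bigbottle: large amber reagent bottle, 94 mm diameter, 200 mm tall, origin at the centre of its underside; leave it alone
- beaker: glass beaker, 70 mm diameter, 85 mm tall, origin at the centre of its underside; leave it alone
- cap: spare black vial cap lying on the table, 24 mm diameter, 14 mm high; leave it alone
- tipbox: orange pipette tip box 75 x 110 x 50 mm, origin at the centre of its underside; leave it alone
Not all that is in view belongs to the job. What is shaped like the vial but blue is not meant.

How it is judged:
By the outcome, as a careful person would: the job done as asked, in the order asked, and still so for the second after the job is handed in, with the robot touching nothing.
It also fails if it takes over 70 s, if anything falls off the work surface, if the arm or the gripper's body presses on something with over 40 N, if the wrist force passes 120 N, or if a joint passes its speed limit or range.

## Robot

A 6-joint arm with a two-finger parallel gripper is mounted at the origin on the work surface. World frame = base frame: x ahead of the robot, y to its left, z up, the work surface at z = 0. Lengths are in m, angles in degrees, forces in N, time in s.
With the tool pointing down it reaches from about 0.375 to 0.9 m from the base axis. Payload 3.1 kg.
Tool frame: the origin (TCP) lies at the very end of the fingers, on their centre line; the grasp point (between the pads) lies 19 mm behind it; z points along the fingers, y is the direction in which the jaws open and shut (so a half turn about z gives the same grasp; the last joint's range is limited). The gripper opens to 87 mm and grips with 3 to 60 N. Pads are 19 mm wide; open, the fingers measure 117 mm over their backs; the gripper's body (75 mm by 190 mm) begins 51 mm behind the grasp point.
Start: joints at [61.221, 30.224, 82.088, -0, 67.689, -10.227], TCP at [0.199, 0.593, 0.223] pointing down, gripper open.
Joint ranges: [-176.69, 176.69], [-43.24, 126.21], [12.49, 139.97], [-82, 262], [0, 151.66], [-163.58, 163.58]. Speed limits (degrees/s): [159.86, 159.86, 180, 180, 180, 180].

## Interface

Orientations are given as a 3x3 rotation matrix whose columns are the frame's x, y, z axes.
In Python, from rig import readout, capture, camera_model, bot, spot_in, regions_of gives the robot as it stands.
- The arm moves only by the tool send_rows, never from a script. Its argument "moves" is a list that holds one entry, the list of rows, each a list of 7 numbers: the turn, a rotation vector about the tool's x, y, z in degrees, then the shift along the tool's x, y, z in cm, then the opening, from -1 (shut) to 1 (fully open). A call has exactly 5 rows; each row shifts and turns the commanded pose from where the row before left it, along the tool's axes as they then stand; what a row does not reach is not made up. A row lasts 1/10 s, in which the tool goes at most 50 mm and 8.59 degrees, less where a joint would pass 70% of its speed; a pose out of reach is approached as far as the arm can. A call with a gripper value outside its range is refused whole. The fingers move at their own pace and stop on an object; the grip force is fixed at half the most. Time passes only in rows, so rows that do not move let the fingers close, or fill a call up. It gives the time, the measured TCP pose, the force and the opening at its end, in the units of the state.
- readout.read_state(): the state, without advancing time (a new reading comes with each control period).
- capture(name): name is "side" or "top"; returns the picture (420x560x3 uint8, blue, green, red); there is no depth.
- camera_model(name): a dict with "camera_matrix" (3x3 intrinsics, pixels), "k1" (the pictures are not rectified: a ray, as slopes to the right and down, at radius r is drawn at 1 + k1 r^2 times it, then the intrinsics apply), "pose" (4x4, takes a point from camera to world coordinates). Camera axes: x right, y up, looking along -z (the intrinsics and any distortion apply to the point x, -y, -z); pixel columns grow to the right and rows downward; lengths in m; the calibration is good to about 2 mm. A picture is of the moment at which its call begins. camera_model takes no time and is no camera call.
- bot.hand_in(): hands the job in, once; it reports no verdict.
Trained networks look in the newest picture that a camera, given by its name, has taken for a name from the list of things; names that differ only in an ending like _2 or _b are one class to them, and where a whole thing is asked for, a point or a joint stands for the part that bears it (a point fixed in the world has none). Each returns a list of dicts, best first, with "p" (0 to 1); they miss things now and then, are a little off and sometimes report something else, mostly with a low value. They report only what shows in the picture. A call takes as long as a camera call. They do not tell look-alikes from the thing itself.
- spot_in(camera, thing): "location" ([x, y, z] in m, in world coordinates, good to about 4 mm: the middle of the surface that is visible of it).
- regions_of(camera, thing): "mask" (420x560 bool, what is visible of it).
The state is a dict: "time_s": time; "joint_positions": joint angles; "qvel": joint speeds; "tau": joint torques, N m; "position": TCP position; "tcp_rot": TCP orientation; "force": force on the tool from outside, world axes, zero at the start; "moment": the same for the moment, N m; "opening": opening from 0.0 (shut) to 1.0 (fully open).
Only numpy, scipy, OpenCV 4.12 (cv2) and the standard library are available. Lean on these libraries where they do the work, as an engineer would, in place of code of your own. Each camera call takes 0.05 s, during which the arm holds its last target. There are 200 camera calls.

## Working session

There is one attempt and no reset: what is moved stays moved. The work goes in short steps, Python scripts to look and compute and a tool call to move; the robot and the scene stay as the last step left them, time stands still between calls to the robot, and variables do not carry over. Pictures are saved under pics/ and viewed, about 8 in all and at most 12, crops included, and the job is handed in when it is done.

Besides the shell and the picture viewer there is one more tool, called after ">>>" by a JSON object that holds its "method" and its "body", one argument or row to a line. send_rows: Moves the arm, as the interface text tells. Its arguments: {"type":"object","properties":{"moves":{"type":"array","items":{"type":"array","items":{"type":"array","items":{"type":"number"}}}}},"required":["moves"]}

```bash
mkdir -p pics; ls; python3 - <<'E'
from rig import *
import cv2,numpy as np
s=readout.read_state();print({k:np.round(v,3).tolist() for k,v in s.items()})
for c in ("side","top"):
    im=capture(c);cv2.imwrite(f"pics/{c}0.png",im)
    m=camera_model(c);print(c,np.round(m["camera_matrix"],1).tolist(),m["k1"],np.round(m["pose"],3).tolist())
    for t in ("vial","rack","shaker","nest","lever_grip","pad","pivot","lever"):
        try: print(t,[(np.round(d["location"],4).tolist(),round(d["p"],2)) for d in spot_in(c,t)[:3]])
        except Exception as e: print(t,e)
E
```

```text
pics
{'time_s': 0.0, 'joint_positions': [61.22, 30.278, 82.157, 0.001, 67.69, -10.226], 'qvel': [-0.077, -0.009, 0.015, 0.004, 0.005, 0.077], 'tau': [0.0, -44.004, -17.659, 0.063, 0.058, -0.0], 'position': [0.198, 0.592, 0.222], 'tcp_rot': [[-0.948, 0.318, -0.001], [0.318, 0.948, -0.002], [0.0, -0.002, -1.0]], 'force': [0.685, 0.47, -0.447], 'moment': [0.062, 0.058, 0.039], 'opening': 0.999}
side [[500.3, 0.0, 282.5], [0.0, 500.3, 196.5], [0.0, 0.0, 1.0]] 0.0037404707218946552 [[0.85, 0.4, -0.343, 0.182], [-0.526, 0.62, -0.582, -0.475], [-0.02, 0.675, 0.738, 0.858], [0.0, 0.0, 0.0, 1.0]]
vial [([0.4644, 0.0907, 0.0409], 0.81), ([0.5004, 0.1846, 0.054], 0.68)]
rack [([0.5181, 0.1795, 0.0287], 0.88)]
shaker [([0.5112, -0.2226, 0.0796], 0.77), ([0.2837, 0.3752, 0.0488], 0.62)]
nest [([0.5098, -0.2169, 0.079], 0.83)]
lever_grip [([0.5866, -0.2472, 0.1294], 0.73), ([0.5005, 0.1809, 0.0554], 0.55)]
pad [([0.5256, -0.1568, 0.103], 0.45)]
pivot [([0.5153, -0.221, 0.081], 0.82)]
lever [([0.5866, -0.2452, 0.1234], 0.93)]
top [[466.3, 0.0, 278.1], [0.0, 466.3, 211.4], [0.0, 0.0, 1.0]] 0.041027536295913825 [[0.02, 0.987, -0.162, 0.36], [-0.999, 0.025, 0.026, 0.139], [0.029, 0.161, 0.986, 1.091], [0.0, 0.0, 0.0, 1.0]]
vial [([0.4648, 0.099, 0.0614], 0.57), ([0.4827, 0.3188, 0.0612], 0.43)]
rack [([0.5222, 0.1991, 0.0234], 0.79)]
shaker [([0.5247, -0.1792, 0.0803], 0.86)]
nest [([0.5231, -0.1796, 0.0772], 0.67), ([0.5911, -0.2508, 0.123], 0.28)]
lever_grip [([0.5882, -0.2484, 0.1259], 0.62)]
pad []
pivot [([0.5246, -0.1775, 0.0812], 0.77)]
lever [([0.5913, -0.2476, 0.122], 0.82), ([0.5246, -0.1791, 0.0788], 0.59)]
```

View pics/top0.png

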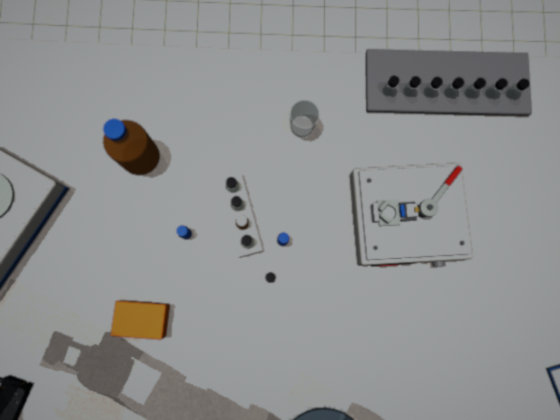

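View pics/side0.png

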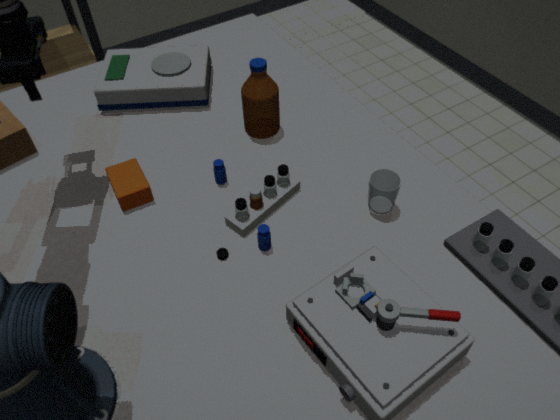

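The amber vial (white cap) is the second from the lower end of the rack: top (242,223), side (256,197). The shaker is on the right, with the anvil at top (387,212), the pad at (408,211), the hub at (429,208) and the lever pointing up-right. I'll take enlarged crops next.

```bash
cat > h.py <<'E'
import numpy as np,cv2
from rig import *
def ray(c,u,v):
    m=camera_model(c);K=np.array(m["camera_matrix"]);k=m["k1"];P=np.array(m["pose"])
    d=np.array([(u-K[0,2])/K[0,0],(v-K[1,2])/K[1,1]]);s=d.copy()
    for _ in range(20): s=d/(1+k*(s@s))
    return P[:3,3],P[:3,:3]@np.array([s[0],-s[1],-1])
def atz(c,u,v,z):
    o,d=ray(c,u,v);return o+d*(z-o[2])/d[2]
def proj(c,X):
    m=camera_model(c);K=np.array(m["camera_matrix"]);P=np.array(m["pose"])
    p=P[:3,:3].T@(np.asarray(X)-P[:3,3]);s=np.array([p[0],-p[1]])/-p[2];s=s*(1+m["k1"]*(s@s))
    return s*[K[0,0],K[1,1]]+[K[0,2],K[1,2]]
def tri(a,b):
    A=0;B=0
    for c,(u,v) in (("top",a),("side",b)):
        o,d=ray(c,u,v);d=d/np.linalg.norm(d);M=np.eye(3)-np.outer(d,d);A=A+M;B=B+M@o
    return np.linalg.solve(A,B)
def crop(im,x,y,w,h,f):
    o=cv2.resize(im[y:y+h,x:x+w],None,fx=f,fy=f,interpolation=cv2.INTER_CUBIC)
    for i in range(0,w,10): cv2.putText(o,str(x+i) if i%20==0 else "|",(i*f,8),0,.3,(0,0,255),1)
    for i in range(0,h,10): cv2.putText(o,str(y+i)+"-",(0,i*f+4),0,.3,(0,0,255),1)
    return o
E
python3 - <<'E'
from h import *
t=cv2.imread("pics/top0.png");s=cv2.imread("pics/side0.png")
a=crop(t,350,155,130,115,6);cv2.imwrite("pics/a.png",a[:600,:790])
b=crop(s,280,245,200,150,4);cv2.imwrite("pics/b.png",b)
c=np.hstack([crop(t,215,165,60,100,6),crop(s,220,150,90,100,5).copy().__class__((0,)) if 0 else cv2.copyMakeBorder(crop(s,220,150,85,100,5),0,100,0,0,0)])
cv2.imwrite("pics/c.png",c)
print(a.shape,b.shape,c.shape)
E
```

```text
(690, 780, 3) (600, 800, 3) (600, 785, 3)
```

View pics/a.png

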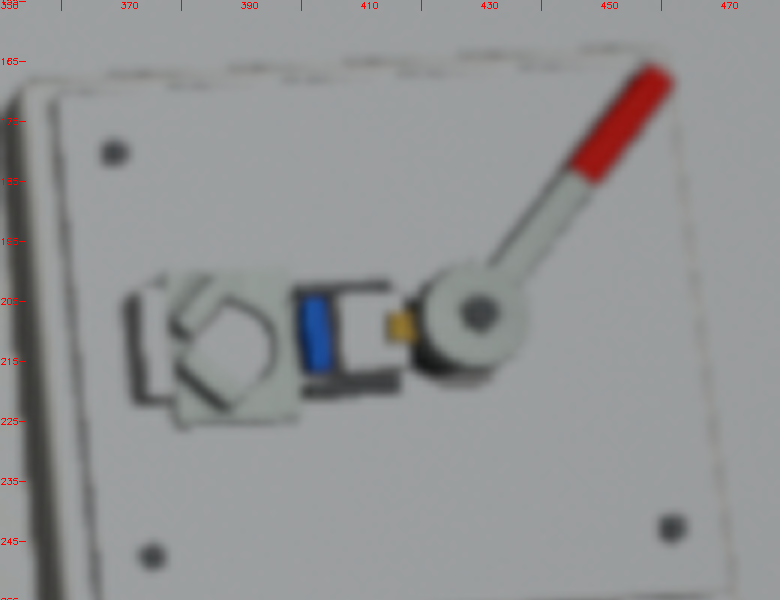

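View pics/b.png

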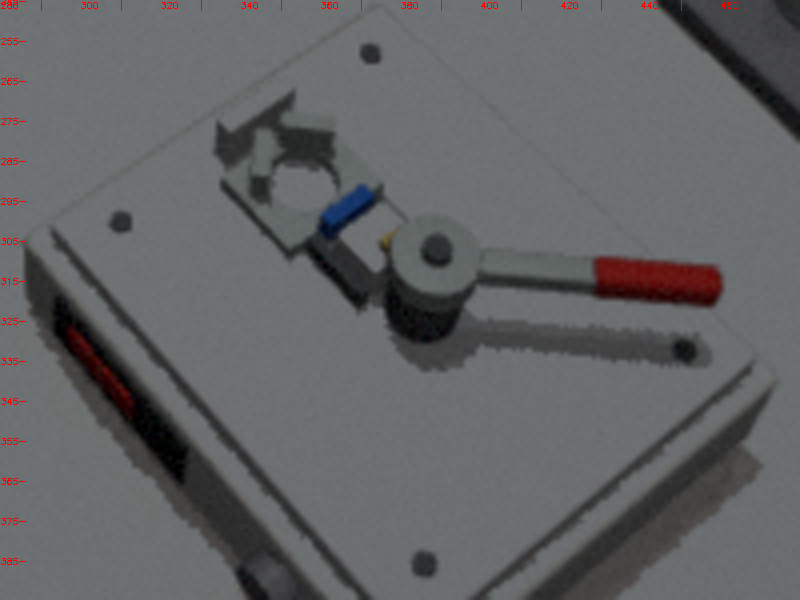

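View pics/c.png

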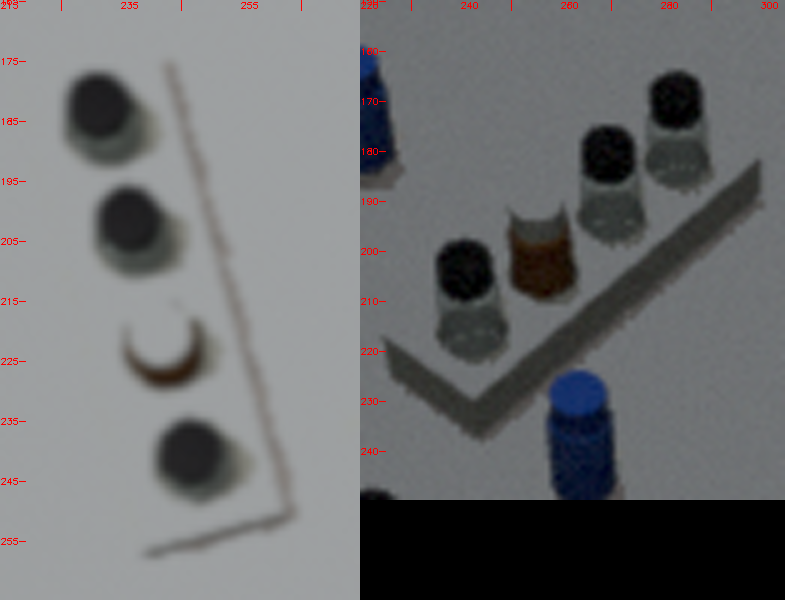

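```bash
python3 - <<'E'
from h import *
T=lambda x,y,ox,oy,f:((x+.5)/f-.5+ox,(y+.5)/f-.5+oy)
ta=lambda x,y:T(x,y,350,155,6); sb=lambda x,y:T(x,y,280,245,4); tc=lambda x,y:T(x,y,215,165,6); sc=lambda x,y:T(x-360,y,220,150,5)
r=lambda v:np.round(np.array(v)*1000,1).tolist()
tops=[(99,105),(128,218),(158,332),(189,452)]
caps=[atz("top",*tc(*p),.071) for p in tops]
for c in caps: 
    q=proj("side",c); print("cap",r(c),"side crop pos",((q-[220,150])*5+[360,0]).round())
for a,b in (((99,105),(677,98)),((128,218),(609,152)),((189,452),(465,268))): print("tri cap",r(tri(tc(*a),sc(*b))))
sT=[(114,152),(152,557),(672,528)]; sS=[(370,53),(120,221),(425,564)]
S=[]
for p,q in zip(sT,sS): 
    S.append(tri(ta(*p),sb(*q)));print("screw",r(S[-1]),r(atz("top",*ta(*p),.08)),r(atz("side",*sb(*q),.08)))
print("screw4",r(atz("side",*sb(685,350),.08)))
print("hub",r(tri(ta(480,313),sb(437,250))))
g=tri(ta(624,122),sb(657,281));print("grip",r(g))
print("pad", r(tri(ta(316,333),sb(348,210))))
print("nest arc centre side z88",r(atz("side",*sb(306,186),.088)))
print("nest arc right pt top",r(atz("top",*ta(279,347),.088)))
print("nest plate right corners top",[r(atz("top",*ta(*p),.088)) for p in ((298,280),(300,420))])
E
```

```text
cap [591.1, 219.1, 71.0] side crop pos [669.  92.]
cap [548.6, 206.9, 71.0] side crop pos [602. 145.]
cap [506.4, 194.4, 71.0] side crop pos [532. 200.]
cap [462.4, 181.6, 71.0] side crop pos [457. 260.]
tri cap [592.9, 219.0, 67.2]
tri cap [550.2, 206.9, 66.6]
tri cap [463.8, 181.6, 65.8]
screw [602.1, -87.3, 80.9] [602.1, -87.4, 80.0] [602.8, -86.9, 80.0]
screw [452.0, -99.3, 81.4] [451.7, -99.5, 80.0] [453.0, -98.8, 80.0]
screw [467.4, -289.1, 81.0] [467.0, -289.2, 80.0] [468.4, -289.0, 80.0]
screw4 [618.5, -276.7, 80.0]
hub [535.9, -203.8, 131.4]
grip [606.9, -259.7, 123.4]
pad [532.8, -155.9, 98.2]
nest arc centre side z88 [529.6, -132.1, 88.0]
nest arc right pt top [528.8, -145.1, 88.0]
nest plate right corners top [[553.9, -152.6, 88.0], [502.1, -152.2, 88.0]]
```

Top crops: the screws and hub fix the shaker's axes at +4.6°. The hub is at about (536,-204), so the nest is at about (529.5,-128.5). The lever points to -38° in the world. The amber vial is at about (507,194.4), with the row at 16.2°. I'll move above the vial now.

>>> {"method": "send_rows", "body": {
  "moves": [
    [[0,0,0,-2.8,-1.86,0,1],[0,0,0,-2.8,-1.86,0,1],[0,0,0,-2.8,-1.86,0,1],[0,0,0,-2.8,-1.86,0,1],[0,0,0,-2.8,-1.86,0,1]]
  ]
}}

```text
time_s: 1.4
position: [0.3026, 0.4588, 0.2227]
tcp_rot: [[-0.948, 0.318, 0.0], [0.318, 0.948, 0.0], [-0.0, 0.0, -1.0]]
force: [0.3, -0.0, -0.2]
opening: 1.002
```

>>> {"method": "send_rows", "body": {
  "moves": [
    [[0,0,0,-2.8,-1.86,0,1],[0,0,0,-2.8,-1.86,0,1],[0,0,0,-2.8,-1.86,0,1],[0,0,0,-2.8,-1.86,0,1],[0,0,0,-2.8,-1.86,0,1]]
  ]
}}

```text
time_s: 1.9
position: [0.4059, 0.326, 0.2228]
tcp_rot: [[-0.948, 0.318, 0.001], [0.318, 0.948, 0.0], [-0.0, 0.0, -1.0]]
force: [-0.2, 0.6, 0.1]
opening: 1.005
```

>>> {"method": "send_rows", "body": {
  "moves": [
    [[0,0,0,-2.8,-1.86,0,1],[0,0,0,-2.8,-1.86,0,1],[0,0,0,-2.8,-1.86,0,1],[0,0,0,-2.8,-1.86,0,1],[0,0,0,-2.8,-1.86,0,1]]
  ]
}}

```text
time_s: 2.4
position: [0.5091, 0.1932, 0.2228]
tcp_rot: [[-0.948, 0.318, 0.0], [0.318, 0.948, 0.0], [-0.0, 0.0, -1.0]]
force: [-0.0, 0.2, 0.4]
opening: 0.995
```

>>> {"method": "send_rows", "body": {
  "moves": [
    [[0,0,-7,0,0,1.4,1],[0,0,-7,0,0,1.4,1],[0,0,-7,0,0,1.4,1],[0,0,-7,0,0,1.4,1],[0,0,-7,0,0,1.4,1]]
  ]
}}

```text
time_s: 2.9
position: [0.5085, 0.1943, 0.1521]
tcp_rot: [[-0.958, -0.288, 0.0], [-0.288, 0.958, 0.0], [-0.0, -0.0, -1.0]]
force: [0.2, -0.8, 0.1]
opening: 1.003
```

```bash
cat >> h.py <<'E'
def to(x,y,z,yaw=None):
    "remaining move in tool axes (cm) and tool-z turn (deg) to a tool-down pose, tool y at world angle yaw"
    s=readout.read_state();R=np.array(s["tcp_rot"]);p=np.array(s["position"])
    print("t",round(s["time_s"],2),"pos",np.round(p*1000,1),"F",np.round(s["force"],1),"M",np.round(s["moment"],2),"open",round(s["opening"],3))
    print("tool cm",np.round(R.T@(np.array([x,y,z])-p)*100,2), "j",np.round(s["joint_positions"],1), "z axis",np.round(R[:,2],3))
    if yaw is not None:
        a=np.degrees(np.arctan2(R[1,1],R[0,1]));print("yaw",round(a,2),"turn",round(-((yaw-a+180)%360-180),2))
E
python3 - <<'E'
from h import *
to(.507,.1944,.0425,106.2)
s=capture("side");t=capture("top")
cv2.imwrite("pics/d.png",np.hstack([crop(t,200,150,100,120,4),crop(s,200,100,100,120,4)]))
E
```

```text
t 2.9 pos [508.5 194.3 152.1] F [ 0.2 -0.8  0.1] M [ 0.05 -0.02  0.  ] open 1.003
tool cm [ 0.14  0.05 10.96] j [  9.1  29.6  97.7   0.   52.7 -97.6] z axis [ 0.  0. -1.]
yaw 106.72 turn 0.52
```

View pics/d.png

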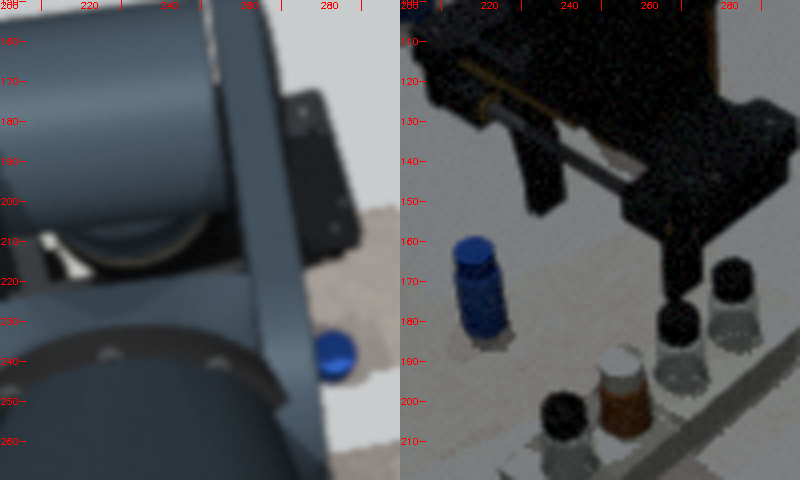

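The side picture shows the gripper above the rack, with the jaw line across the row over the white-capped vial at about (255,190). I'll descend and close on it.

>>> {"method": "send_rows", "body": {
  "moves": [
    [[0,0,0.5,0.1,0.05,2.4,1],[0,0,0,0,0,2.4,1],[0,0,0,0,0,2.4,1],[0,0,0,0,0,2.4,1],[0,0,0,0,0,1.35,0.4]]
  ]
}}

```text
time_s: 3.5
position: [0.507, 0.1946, 0.0421]
tcp_rot: [[-0.962, -0.272, -0.001], [-0.272, 0.962, -0.0], [0.001, 0.0, -1.0]]
force: [0.9, -0.6, 0.6]
opening: 0.966
```

>>> {"method": "send_rows", "body": {
  "moves": [
    [[0,0,0,0,0,0,-0.1],[0,0,0,0,0,0,-0.2],[0,0,0,0,0,0,-0.3],[0,0,0,0,0,0,-0.35],[0,0,0,0,0,0,-0.5]]
  ]
}}

```text
time_s: 4.0
position: [0.5077, 0.1947, 0.0439]
tcp_rot: [[-0.962, -0.275, 0.002], [-0.275, 0.962, 0.0], [-0.002, -0.0, -1.0]]
force: [-0.3, 0.7, -0.4]
opening: 0.541
```

>>> {"method": "send_rows", "body": {
  "moves": [
    [[0,0,0,0,0,0,-0.6],[0,0,0,0,0,0,-1],[0,0,0,0,0,0,-1],[0,0,0,0,0,0,-1],[0,0,0,0,0,0,-1]]
  ]
}}

```text
time_s: 4.5
position: [0.5072, 0.1946, 0.0431]
tcp_rot: [[-0.962, -0.275, 0.0], [-0.275, 0.962, 0.0], [-0.0, 0.0, -1.0]]
force: [0.0, 0.1, 1.0]
opening: 0.307
```

>>> {"method": "send_rows", "body": {
  "moves": [
    [[0,0,0,0,0,0,-1],[0,0,0,0,0,-0.5,-1],[0,0,0,0,0,-1,-1],[0,0,0,0,0,-1.5,-1],[0,0,0,0,0,-2,-1]]
  ]
}}

```text
time_s: 5.0
position: [0.5065, 0.1944, 0.0935]
tcp_rot: [[-0.962, -0.275, -0.002], [-0.275, 0.962, -0.0], [0.002, 0.0, -1.0]]
force: [1.7, 0.6, 0.5]
opening: 0.31
```

>>> {"method": "send_rows", "body": {
  "moves": [
    [[0,0,0,0,0,-2.5,-1],[0,0,0,0,0,-2.5,-1],[0,0,0,0,0,-2,-1],[0,0,0,0,0,-1,-1],[0,0,0,0,0,0,-1]]
  ]
}}

```text
time_s: 5.5
position: [0.508, 0.1948, 0.1748]
tcp_rot: [[-0.961, -0.275, 0.004], [-0.275, 0.961, 0.001], [-0.004, -0.0, -1.0]]
force: [0.0, 0.7, -0.6]
opening: 0.31
```

```bash
python3 - <<'E'
from h import *
to(.5295,-.1287,.19,4.64)
s=capture("side")
cv2.imwrite("pics/e.png",crop(s,190,90,130,140,4))
E
```

```text
t 5.5 pos [508.  194.8 174.8] F [ 0.   0.7 -0.6] M [0.09 0.   0.05] open 0.31
tool cm [  6.82 -31.69  -1.53] j [  9.2  27.6  96.7  -0.   55.5 -96.7] z axis [ 0.004  0.001 -1.   ]
yaw 105.95 turn 101.31
```

View pics/e.png

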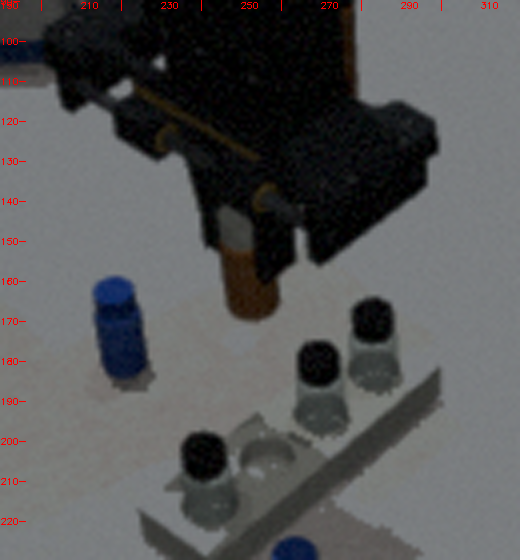

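The vial is gripped upright and clear of the rack. Next I carry it over the nest.

>>> {"method": "send_rows", "body": {
  "moves": [
    [[0,0,0,0.4,-2,-0.3,-1],[0,0,0,0.72,-3.4,-0.3,-1],[0,0,0,0.76,-3.5,-0.3,-1],[0,0,0,0.76,-3.5,-0.3,-1],[0,0,0,0.76,-3.5,-0.3,-1]]
  ]
}}

```text
time_s: 6.05
position: [0.517, 0.0312, 0.1867]
tcp_rot: [[-0.961, -0.275, -0.003], [-0.275, 0.961, 0.0], [0.003, 0.001, -1.0]]
force: [0.6, 0.1, -0.3]
opening: 0.307
```

>>> {"method": "send_rows", "body": {
  "moves": [
    [[0,0,0,0.76,-3.5,0,-1],[0,0,0,0.76,-3.5,0,-1],[0,0,0,0.76,-3.5,0,-1],[0,0,0,0.72,-3.3,0,-1],[0,0,0,0.42,-2,0,-1]]
  ]
}}

```text
time_s: 6.55
position: [0.528, -0.1313, 0.1865]
tcp_rot: [[-0.962, -0.273, -0.002], [-0.273, 0.962, 0.001], [0.002, 0.001, -1.0]]
force: [0.4, -0.3, 0.4]
opening: 0.304
```

>>> {"method": "send_rows", "body": {
  "moves": [
    [[0,0,5,0,0,0,-1],[0,0,7,0,0,0,-1],[0,0,7,0,0,0,-1],[0,0,7,0,0,0,-1],[0,0,7,0,0,0,-1]]
  ]
}}

```text
time_s: 7.05
position: [0.5276, -0.1286, 0.1864]
tcp_rot: [[-0.954, 0.298, -0.003], [0.298, 0.954, 0.002], [0.004, 0.001, -1.0]]
force: [0.2, 0.3, 0.1]
opening: 0.309
```

>>> {"method": "send_rows", "body": {
  "moves": [
    [[0,0,7,0,0,0,-1],[0,0,7,0,0,0,-1],[0,0,7,0,0,0,-1],[0,0,7,0,0,0,-1],[0,0,7,0,0,0,-1]]
  ]
}}

```text
time_s: 7.55
position: [0.5276, -0.1285, 0.1864]
tcp_rot: [[-0.611, 0.792, -0.003], [0.792, 0.611, 0.001], [0.003, -0.002, -1.0]]
force: [0.6, 1.3, -0.3]
opening: 0.308
```

>>> {"method": "send_rows", "body": {
  "moves": [
    [[0,0,7,0,0,0,-1],[0,0,7,0,0,0,-1],[0,0,7,0,0,0,-1],[0,0,7,0,0,0,-1],[0,0,5.3,0,0,0,-1]]
  ]
}}

```text
time_s: 8.05
position: [0.5276, -0.1285, 0.1864]
tcp_rot: [[-0.077, 0.997, -0.003], [0.997, 0.077, 0.001], [0.002, -0.003, -1.0]]
force: [-0.8, -0.0, -0.3]
opening: 0.31
```

```bash
python3 - <<'E'
from h import *
to(.5295,-.1287,.15,4.64)
E
```

```text
t 8.05 pos [ 527.6 -128.5  186.4] F [-0.8 -0.  -0.3] M [-0.04  0.03  0.02] open 0.31
tool cm [-0.04  0.2   3.64] j [-25.5  26.7  95.9  -0.   57.5 -29.9] z axis [-0.003  0.001 -1.   ]
yaw 4.39 turn -0.25
```

>>> {"method": "send_rows", "body": {
  "moves": [
    [[0,0,-0.2,0,0.1,1,-1],[0,0,0,0,0.1,1,-1],[0,0,0,0,0,1,-1],[0,0,0,0,0,0.6,-1],[0,0,0,0,0,0,-1]]
  ]
}}

```text
time_s: 8.55
position: [0.5296, -0.1284, 0.1504]
tcp_rot: [[-0.085, 0.996, -0.003], [0.996, 0.085, 0.001], [0.002, -0.003, -1.0]]
force: [0.7, -0.3, -0.3]
opening: 0.311
```

```bash
python3 - <<'E'
from h import *
to(.5295,-.1287,.1125,4.64)
s=capture("side")
o=crop(s,310,215,110,110,5)
p=np.array(readout.read_state()["position"])
for dz in (-.0325,-.0175+.0325-.0175+.0):  # predicted bottom ring
    pass
a=np.linspace(0,2*np.pi,60)
def ring(c,r,z,col):
    q=np.array([(proj("side",[c[0]+r*np.cos(t),c[1]+r*np.sin(t),z])-[310,215]+.5)*5 for t in a]).astype(int)
    cv2.polylines(o,[q],True,col,1)
ring(p,.014,p[2]-.0325,(0,255,255))
ring((.5295,-.1287),.016,.088,(0,255,0))
ring((.5359,-.2038),.003,.131,(255,0,255))
cv2.imwrite("pics/f.png",o)
E
```

```text
t 8.55 pos [ 529.6 -128.4  150.4] F [ 0.7 -0.3 -0.3] M [-0.08  0.   -0.03] open 0.311
tool cm [-0.04 -0.01  3.79] j [-25.4  29.8  97.5  -0.   52.8 -30.2] z axis [-0.003  0.001 -1.   ]
yaw 4.87 turn 0.23
```

View pics/f.png

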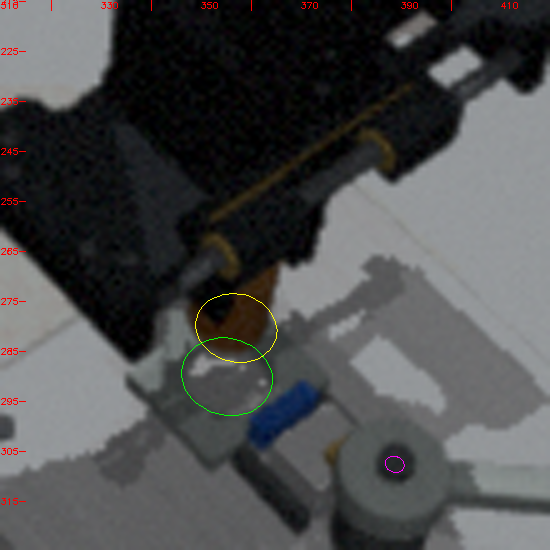

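The vial is over the nest, with its lower edge at about (355,285). The predicted foot (yellow) and hole (green) agree to about 1–2 px. I'll measure that from the amber pixels.

```bash
python3 - <<'E'
from h import *
s=capture("side").astype(float)
sub=s[262:294,340:372]
m=(sub[...,2]>1.35*sub[...,0]+8)
for i,r in enumerate(m): print(262+i,''.join('#' if v else '.' for v in r))
p=np.array(readout.read_state()["position"])
a=np.linspace(0,2*np.pi,72)
for z,r in ((-.0325,.013),(-.0305,.014),(0,.014)):
    q=np.array([proj("side",[p[0]+r*np.cos(t),p[1]+r*np.sin(t),p[2]+z]) for t in a]);print(z,r,q.min(0).round(1),q.max(0).round(1),q[q[:,1].argmax()].round(1))
b=proj("side",p)
for d in ([.005,0,0],[0,.005,0],[0,0,.005]): print(d,(proj("side",p+d)-b).round(2))
E
```

```text
262 ...........#####............#...
263 ..........##.###................
264 ...............##...............
265 ...............###..............
266 ................##..............
267 ................##.......#......
268 ................##......##......
269 ..............###.....###.......
270 ...............#.....####.......
271 ...................######.......
272 ..................#######.......
273 .................#######........
274 .................#######........
275 .........#......########........
276 ........###.....########........
277 ........####....#######.........
278 ........#####..########.........
279 .........##############.........
280 .........##############.........
281 ..........#############.........
282 ...........###########..........
283 ...........##########...........
284 .............######.............
285 ................................
286 ................................
287 ................................
288 ................................
289 ................................
290 ................................
291 ................................
292 ................................
293 ................................
-0.0325 0.013 [349.5 273.5] [364.6 286.3] [357.8 286.3]
-0.0305 0.014 [349.  272.4] [365.3 286.1] [358.  286.1]
0 0.014 [350.4 262.3] [367.1 276.2] [359.6 276.2]
[0.005, 0, 0] [ 2.37 -1.33]
[0, 0.005, 0] [-1.82 -2.09]
[0, 0, 0.005] [ 0.28 -1.69]
```

```bash
python3 - <<'E'
from h import *
e=cv2.imread("pics/e.png").astype(float)
m=(e[...,2]>1.35*e[...,0]+8)
sub=m[2::4,2::4]
for i in range(55,84): print(90+i,''.join('#' if v else '.' for v in sub[i,48:78]))
p=np.array([.508,.1948,.1748])
a=np.linspace(0,2*np.pi,72)
for z,r in ((-.0325,.013),(-.0305,.014)):
    q=np.array([proj("side",[p[0]+r*np.cos(t),p[1]+r*np.sin(t),p[2]+z]) for t in a]);print(z,r,q.min(0).round(1),q.max(0).round(1),q[q[:,1].argmax()].round(1))
b=proj("side",p)
for d in ([.005,0,0],[0,.005,0],[0,0,.005]): print(d,(proj("side",p+d)-b).round(2))
# hole & nest: check hole ring on first side picture
s=cv2.imread("pics/side0.png");o=cv2.resize(s[260:315,325:380],None,fx=10,fy=10,interpolation=cv2.INTER_CUBIC)
t=cv2.imread("pics/top0.png");o2=cv2.resize(t[190:235,370:410],None,fx=10,fy=10,interpolation=cv2.INTER_CUBIC)
o=cv2.convertScaleAbs(o,alpha=1.6)
def ring(o,cam,off,c,r,z,col):
    q=np.array([(proj(cam,[c[0]+r*np.cos(t),c[1]+r*np.sin(t),z])-off+.5)*10 for t in a]).astype(int);cv2.polylines(o,[q],True,col,1)
for im,cam,off in ((o,"side",[325,260]),(o2,"top",[370,190])):
    ring(im,cam,off,(.5295,-.1287),.016,.088,(0,200,0)); ring(im,cam,off,(.5295,-.1287),.016,.080,(0,200,255))
cv2.imwrite("pics/g.png",np.hstack([o[:450],np.zeros((450,4,3),np.uint8)+255,o2[:,:240+0*4+160]])[:, :800])
E
```

```text
145 ..............................
146 ..............................
147 .................#............
148 ..............................
149 ..............................
150 .......#......................
151 ......##......................
152 .......###...###..............
153 ........########..............
154 ........########..............
155 ........########..............
156 ........########..............
157 ........########..............
158 ........########..............
159 .........########.............
160 .........##########.#.........
161 .........############.........
162 .........############.........
163 .........############.........
164 .........############.........
165 .........############.........
166 ..........###########.........
167 ..........##########..........
168 ...........########...........
169 ...............#..............
170 ..............................
171 ..............................
172 ..............................
173 ..............................
-0.0325 0.013 [246.6 161.5] [259.3 170.3] [252.7 170.3]
-0.0305 0.014 [246.1 160.5] [259.7 170. ] [252.6 170. ]
[0.005, 0, 0] [ 2.16 -0.92]
[0, 0.005, 0] [-1.22 -1.42]
[0, 0, 0.005] [-0.16 -1.84]
```

View pics/g.png

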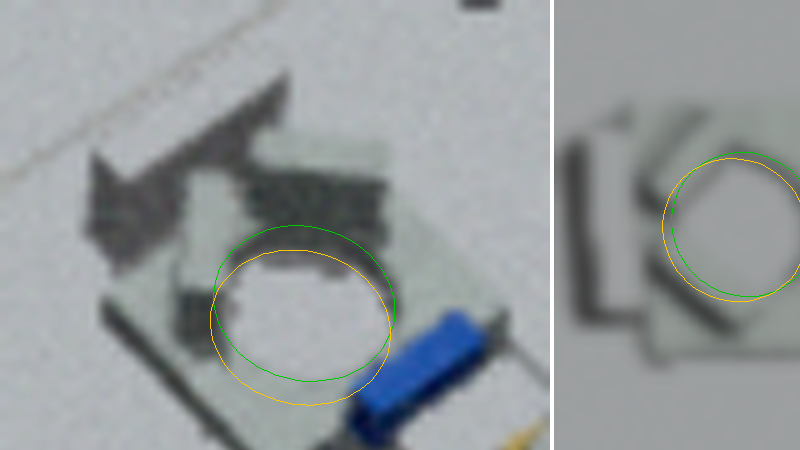

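In the side camera the hole agrees with the model, but the foot shows about 2 px off, which suggests it hangs offset by a few mm in -x/+y. I'll shift to compensate, lower to just above the nest plate and look again.

>>> {"method": "send_rows", "body": {
  "moves": [
    [[0,0,0.2,-0.15,0.05,0,-1],[0,0,0,-0.15,0.05,0,-1],[0,0,0,0,0,0.8,-1],[0,0,0,0,0,0.8,-1],[0,0,0,0,0,0.4,-1]]
  ]
}}

```text
time_s: 9.15
position: [0.5312, -0.1314, 0.131]
tcp_rot: [[-0.081, 0.997, -0.002], [0.997, 0.081, 0.001], [0.001, -0.002, -1.0]]
force: [-0.5, 0.7, -0.8]
opening: 0.306
```

```bash
python3 - <<'E'
from h import *
to(.5305,-.1317,.1125,4.64)
s=capture("side");t=capture("top")
o=cv2.resize(s[245:305,325:380],None,fx=9,fy=9,interpolation=cv2.INTER_CUBIC);o=cv2.convertScaleAbs(o,alpha=1.6)
a=np.linspace(0,2*np.pi,72);p=np.array(readout.read_state()["position"])
def ring(c,r,z,col):
    q=np.array([(proj("side",[c[0]+r*np.cos(t),c[1]+r*np.sin(t),z])-[325,245]+.5)*9 for t in a]).astype(int);cv2.polylines(o,[q],True,col,1)
ring((.5295,-.1287),.016,.088,(0,200,0));ring(p,.014,p[2]-.0315,(0,255,255))
o2=cv2.resize(t[170:230,370:420],None,fx=6,fy=9)
cv2.imwrite("pics/i.png",np.hstack([o,o2]))
sub=s[255:300,335:380].astype(float)
m=(sub[...,2]>1.35*sub[...,0]+8)
for i,r in enumerate(m): 
  if i>8: print(255+i,''.join('#' if v else '.' for v in r[:32]))
q=np.array([proj("side",[p[0]+.0135*np.cos(t),p[1]+.0135*np.sin(t),p[2]-.0315]) for t in a]);print(q.min(0).round(1),q.max(0).round(1),q[q[:,1].argmax()].round(1))
E
```

```text
t 9.15 pos [ 531.2 -131.4  131. ] F [-0.5  0.7 -0.8] M [-0.09  0.03  0.04] open 0.306
tool cm [-0.02 -0.07  1.85] j [-25.6  31.6  98.2  -0.   50.3 -30.2] z axis [-0.002  0.001 -1.   ]
yaw 4.65 turn 0.01
264 .....................###........
265 ...................###..........
266 ..................###...........
267 ..................#.............
268 ................................
269 ................................
270 .................###............
271 ................#####...........
272 ................#..###..........
273 ....................##..........
274 .....................##.........
275 .....................###........
276 .....................##......##.
277 ....................###.....###.
278 .....................##....####.
279 .........................######.
280 .......................########.
281 ......................########..
282 ......................########..
283 ..............###.....########..
284 ..............####...#########..
285 ..............####...#########..
286 ..............#####.#########...
287 ...............##############...
288 ...............#############....
289 ................############....
290 .................##########.....
291 ..................#######.......
292 ................................
293 ................................
294 ................................
295 ................................
296 ................................
297 ................................
298 ................................
299 ................................
[349.4 280.4] [364.9 293.6] [357.9 293.6]
```

View pics/i.png

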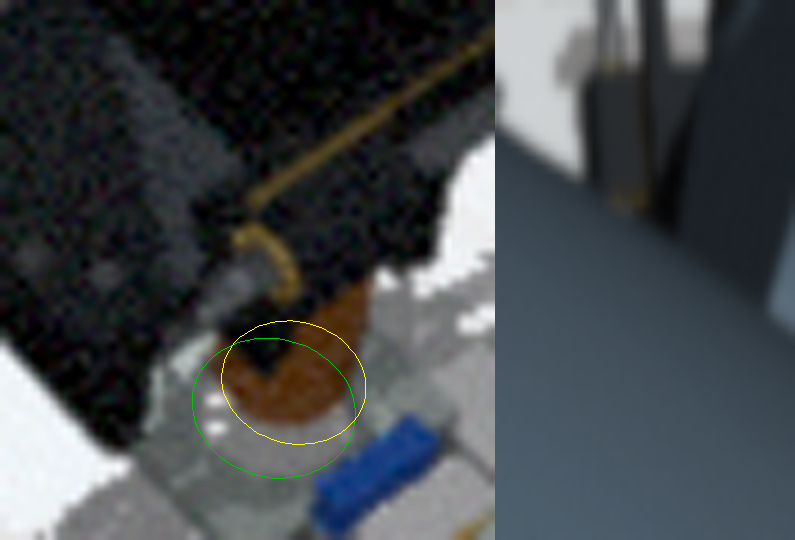

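The foot now shows at about (356,291.6), where a foot centred over the nest should appear. I'll descend slowly and watch the force.

>>> {"method": "send_rows", "body": {
  "moves": [
    [[0,0,0,0,0,0.4,-1],[0,0,0,0,0,0.3,-1],[0,0,0,0,0,0.2,-1],[0,0,0,0,0,0.2,-1],[0,0,0,0,0,0.1,-1]]
  ]
}}

```text
time_s: 9.75
position: [0.5318, -0.1317, 0.1199]
tcp_rot: [[-0.081, 0.997, -0.0], [0.997, 0.081, -0.0], [-0.0, -0.0, -1.0]]
force: [-0.5, 0.2, -0.1]
opening: 0.311
```

>>> {"method": "send_rows", "body": {
  "moves": [
    [[0,0,0,0,0,0.1,-1],[0,0,0,0,0,0.1,-1],[0,0,0,0,0,0.1,-1],[0,0,0,0,0,0,-1],[0,0,0,0,0,0,-1]]
  ]
}}

```text
time_s: 10.25
position: [0.5318, -0.1318, 0.117]
tcp_rot: [[-0.081, 0.997, -0.0], [0.997, 0.081, -0.0], [-0.0, -0.0, -1.0]]
force: [-1.2, -0.8, -1.2]
opening: 0.307
```

```bash
python3 -c "
from h import *
to(.5305,-.1317,.1125,4.64)"
```

```text
t 10.25 pos [ 531.8 -131.8  117. ] F [-1.2 -0.8 -1.2] M [-0.2   0.14  0.02] open 0.307
tool cm [ 0.02 -0.13  0.45] j [-25.6  32.9  98.7  -0.   48.4 -30.2] z axis [-0. -0. -1.]
yaw 4.65 turn 0.01
```

>>> {"method": "send_rows", "body": {
  "moves": [
    [[0,0,0,-0.02,-0.05,0.1,-1],[0,0,0,0,0,0.1,-1],[0,0,0,0,0,0,-1],[0,0,0,0,0,0,-1],[0,0,0,0,0,0,-1]]
  ]
}}

```text
time_s: 10.75
position: [0.5315, -0.1319, 0.1151]
tcp_rot: [[-0.081, 0.997, 0.0], [0.997, 0.081, 0.0], [0.0, 0.0, -1.0]]
force: [0.0, -0.2, -1.1]
opening: 0.307
```

```bash
python3 -c "
from h import *
to(.5305,-.1317,.1125,4.64)"
```

```text
t 10.75 pos [ 531.5 -131.9  115.1] F [ 0.  -0.2 -1.1] M [-0.12  0.02  0.02] open 0.307
tool cm [ 0.03 -0.1   0.26] j [-25.6  33.1  98.8   0.   48.1 -30.3] z axis [ 0.  0. -1.]
yaw 4.65 turn 0.01
```

>>> {"method": "send_rows", "body": {
  "moves": [
    [[0,0,0,0,0,0.1,-1],[0,0,0,0,0,0.1,-1],[0,0,0,0,0,0,-1],[0,0,0,0,0,0,-1],[0,0,0,0,0,0,-1]]
  ]
}}

```text
time_s: 11.25
position: [0.5315, -0.132, 0.1131]
tcp_rot: [[-0.081, 0.997, 0.0], [0.997, 0.081, -0.0], [-0.0, 0.0, -1.0]]
force: [-0.9, 0.1, 1.0]
opening: 0.308
```

```bash
python3 -c "
from h import *
to(.5305,-.1317,.1125,4.64)
s=capture('side')
sub=s[280:310,335:380].astype(float)
m=(sub[...,2]>1.35*sub[...,0]+8)
for i,r in enumerate(m):print(280+i,''.join('#' if v else '.' for v in r[:32]))
a=np.linspace(0,6.28,72)
q=np.array([proj('side',[.5295+.0125*np.cos(t),-.1287+.0125*np.sin(t),.088]) for t in a]);print(q.min(0).round(1),q.max(0).round(1),q[q[:,1].argmax()].round(1))
"
```

```text
t 11.25 pos [ 531.5 -132.   113.1] F [-0.9  0.1  1. ] M [-0.09  0.08 -0.01] open 0.308
tool cm [ 0.04 -0.09  0.06] j [-25.6  33.2  98.9  -0.   47.9 -30.3] z axis [ 0. -0. -1.]
yaw 4.65 turn 0.01
280 ....................##..........
281 ....................###.........
282 .....................##......#..
283 ....................##......###.
284 ...................###.....###..
285 ....................#....#####..
286 ........................######..
287 ......................########..
288 ..............#......########...
289 .............###......#######...
290 .............###.....########...
291 .............####...#########...
292 ..............##############....
293 ..............##############....
294 ...............#############....
295 ................###########.....
296 .................#########......
297 ...................#####........
298 ................................
299 ................................
300 ................................
301 ................................
302 ................................
303 ................................
304 ................................
305 ................................
306 ................................
307 ................................
308 ................................
309 ................................
[347.8 283.7] [362.  295.9] [355.6 295.9]
```

>>> {"method": "send_rows", "body": {
  "moves": [
    [[0,0,0,0,0,0.05,-1],[0,0,0,0,0,0.05,-1],[0,0,0,0,0,0,-1],[0,0,0,0,0,0,-1],[0,0,0,0,0,0,-1]]
  ]
}}

```text
time_s: 11.8
position: [0.5315, -0.1321, 0.113]
tcp_rot: [[-0.081, 0.997, 0.001], [0.997, 0.081, -0.001], [-0.001, 0.0, -1.0]]
force: [-1.8, 1.0, 7.6]
opening: 0.312
```

```bash
python3 -c "
from h import *
to(.5305,-.1317,.1125,4.64)"
```

```text
t 11.8 pos [ 531.5 -132.1  113. ] F [-1.8  1.   7.6] M [-0.    0.35 -0.01] open 0.312
tool cm [ 0.05 -0.1   0.05] j [-25.6  33.2  98.9  -0.   47.8 -30.3] z axis [ 0.001 -0.001 -1.   ]
yaw 4.66 turn 0.02
```

>>> {"method": "send_rows", "body": {
  "moves": [
    [[0,0,0,0,0,0.05,-1],[0,0,0,0,0,0.05,-1],[0,0,0,0,0,0,-1],[0,0,0,0,0,0,-1],[0,0,0,0,0,0,-1]]
  ]
}}

```text
time_s: 12.3
position: [0.5316, -0.1322, 0.1129]
tcp_rot: [[-0.081, 0.997, 0.001], [0.997, 0.081, -0.001], [-0.001, 0.001, -1.0]]
force: [-3.2, 0.2, 12.8]
opening: 0.31
```

```bash
python3 -c "
from h import *
to(.5305,-.1317,.1125,4.64)"
```

```text
t 12.3 pos [ 531.6 -132.2  112.9] F [-3.2  0.2 12.8] M [ 0.1   0.59 -0.02] open 0.31
tool cm [ 0.06 -0.1   0.04] j [-25.6  33.3  98.9  -0.   47.8 -30.3] z axis [ 0.001 -0.001 -1.   ]
yaw 4.67 turn 0.03
```

Contact came at TCP z = 0.113, so the underside is at the deck (0.080). I'll relieve the load, open gently and rise.

>>> {"method": "send_rows", "body": {
  "moves": [
    [[0,0,0,0,0,-0.1,-1],[0,0,0,0,0,-0.05,-1],[0,0,0,0,0,0,-0.37],[0,0,0,0,0,0,-0.33],[0,0,0,0,0,0,-0.28]]
  ]
}}

```text
time_s: 12.8
position: [0.5313, -0.1319, 0.1121]
tcp_rot: [[-0.081, 0.997, -0.0], [0.997, 0.081, 0.0], [0.0, -0.0, -1.0]]
force: [0.3, 0.3, -0.3]
opening: 0.348
```

>>> {"method": "send_rows", "body": {
  "moves": [
    [[0,0,0,0,0,0,-0.2],[0,0,0,0,0,0,-0.1],[0,0,0,0,0,0,0],[0,0,0,0,0,0,0.05],[0,0,0,0,0,0,0.05]]
  ]
}}

```text
time_s: 13.3
position: [0.5314, -0.1319, 0.1125]
tcp_rot: [[-0.081, 0.997, -0.0], [0.997, 0.081, 0.0], [0.0, -0.0, -1.0]]
force: [0.8, -0.8, -0.3]
opening: 0.516
```

>>> {"method": "send_rows", "body": {
  "moves": [
    [[0,0,0,0,0,-0.5,0.05],[0,0,0,0,0,-1.5,0.05],[0,0,0,0,0,-3,0.05],[0,0,0,0,0,-3,0.05],[0,0,0,0,0,-2,0.05]]
  ]
}}

```text
time_s: 13.8
position: [0.5321, -0.1323, 0.215]
tcp_rot: [[-0.081, 0.997, 0.003], [0.997, 0.081, -0.001], [-0.001, 0.003, -1.0]]
force: [0.4, -0.3, -0.1]
opening: 0.527
```

```bash
python3 -c "
from h import *
to(.61,-.2,.2,52)
s=capture('side');t=capture('top')
def ring(o,cam,off,f,c,r,z,col):
    q=np.array([(proj(cam,[c[0]+r*np.cos(t),c[1]+r*np.sin(t),z])-off+.5)*f for t in np.linspace(0,6.28,72)]).astype(int);cv2.polylines(o,[q],True,col,1)
o=cv2.convertScaleAbs(cv2.resize(s[240:320,320:400],None,fx=6,fy=6,interpolation=cv2.INTER_CUBIC),alpha=1.5)
ring(o,'side',[320,240],6,(.5295,-.1287),.0122,.142,(0,200,0))
print([(np.round(d['location'],4).tolist(),round(d['p'],2)) for d in spot_in('side','vial')[:3]],[(np.round(d['location'],4).tolist(),round(d['p'],2)) for d in spot_in('side','lever_grip')[:2]])
cv2.imwrite('pics/j.png',o)
"
```

```text
t 13.8 pos [ 532.1 -132.3  215. ] F [ 0.4 -0.3 -0.1] M [-0.08  0.   -0.01] open 0.527
tool cm [-7.38  7.21  1.53] j [-25.6  24.8  93.8   0.   61.3 -30.3] z axis [ 0.003 -0.001 -1.   ]
yaw 4.65 turn -47.35
[([0.5217, -0.1349, 0.1237], 0.9), ([0.4802, 0.3169, 0.0428], 0.72), ([0.4689, 0.0899, 0.0408], 0.69)] [([0.5852, -0.2492, 0.1259], 0.68)]
```

View pics/j.png

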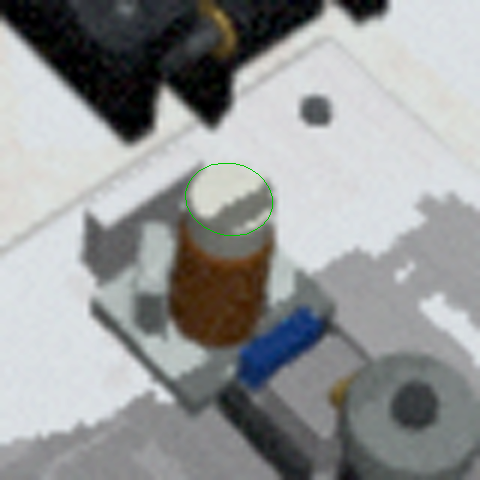

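The vial is upright in the nest, and the cap matches the predicted ring for a fully seated vial at the nest point (px (358,272)). I'll shut the fingers and go behind the lever.

>>> {"method": "send_rows", "body": {
  "moves": [
    [[0,0,0,-1.5,1.3,0,-1],[0,0,0,-2.5,2.2,0,-1],[0,0,0,-2.6,2.2,0,-1],[0,0,0,-2.5,2.2,0,-1],[0,0,0,-1.45,1.3,0,-1]]
  ]
}}

```text
time_s: 14.5
position: [0.6324, -0.2313, 0.2101]
tcp_rot: [[-0.08, 0.997, -0.002], [0.997, 0.08, 0.001], [0.001, -0.002, -1.0]]
force: [-0.7, -0.5, -0.3]
opening: 0.159
```

>>> {"method": "send_rows", "body": {
  "moves": [
    [[0,0,-8,0,0,0,-1],[0,0,-8,0,0,0,-1],[0,0,-8,0,0,0,-1],[0,0,-8,0,0,0,-1],[0,0,-8,0,0,0,-1]]
  ]
}}

```text
time_s: 15.0
position: [0.6305, -0.2291, 0.21]
tcp_rot: [[-0.707, 0.707, -0.004], [0.707, 0.707, 0.002], [0.004, -0.001, -1.0]]
force: [-0.2, -0.7, 0.5]
opening: 0.01
```

>>> {"method": "send_rows", "body": {
  "moves": [
    [[0,0,-7,0,0,0,-1],[0,0,0,0,0,2,-1],[0,0,0,0,0,3,-1],[0,0,0,0,0,2.5,-1],[0,0,0,0,0,0,-1]]
  ]
}}

```text
time_s: 15.5
position: [0.6276, -0.2275, 0.1314]
tcp_rot: [[-0.784, 0.621, -0.011], [0.621, 0.784, 0.006], [0.013, -0.002, -1.0]]
force: [-0.6, -0.1, -0.8]
opening: 0.004
```

```bash
python3 -c "
from h import *
to(.632,-.230,.105,51.7)
s=capture('side');t=capture('top')
print([(np.round(d['location'],4).tolist(),round(d['p'],2)) for d in spot_in('side','lever')[:3]])
cv2.imwrite('pics/k.png',np.hstack([crop(s,340,220,130,120,3),crop(t,380,130,130,120,3)]))
"
```

```text
t 15.5 pos [ 627.6 -227.5  131.4] F [-0.6 -0.1 -0.8] M [-0.01  0.03 -0.01] open 0.004
tool cm [-0.53  0.08  2.63] j [-29.5  39.7  79.4  -0.   61.7 -81.1] z axis [-0.011  0.006 -1.   ]
yaw 51.64 turn -0.06
[([0.5771, -0.2401, 0.1218], 0.93), ([0.5422, 0.195, 0.0549], 0.53)]
```

>>> {"method": "send_rows", "body": {
  "moves": [
    [[0,0,0,-0.2,0,0.8,-1],[0,0,0,-0.2,0,0.8,-1],[0,0,0,-0.1,0,0.7,-1],[0,0,0,0,0,0.3,-1],[0,0,0,0,0,0,-1]]
  ]
}}

```text
time_s: 16.15
position: [0.6351, -0.2325, 0.1107]
tcp_rot: [[-0.784, 0.621, -0.001], [0.621, 0.784, 0.001], [0.002, -0.0, -1.0]]
force: [-0.0, -0.2, 0.6]
opening: 0.001
```

```bash
python3 -c "
from h import *
to(.632,-.230,.105,51.7)
for th in (-38.3,):
    r=np.radians(th);c=np.array([.5375,-.206])+.089*np.array([np.cos(r),np.sin(r)])
    for off in (.022,.03): print(off,c+off*np.array([-np.sin(r),np.cos(r)]))
for d in (3,5,7):
    r=np.radians(d);R=np.array([[np.cos(r),-np.sin(r)],[np.sin(r),np.cos(r)]]);P=np.array([8.9,-2.2]);print(d,(P-R@P).round(3))
"
```

```text
t 16.15 pos [ 635.1 -232.5  110.7] F [-0.  -0.2  0.6] M [-0.04  0.   -0.  ] open 0.001
tool cm [0.4  0.   0.58] j [-29.6  41.5  79.3   0.   59.3 -81.2] z axis [-0.001  0.001 -1.   ]
yaw 51.65 turn -0.05
0.022 [ 0.62098024 -0.24389525]
0.03 [ 0.62593847 -0.23761704]
3 [-0.103 -0.469]
5 [-0.158 -0.784]
7 [-0.202 -1.101]
```

>>> {"method": "send_rows", "body": {
  "moves": [
    [[0,0,0,0.2,-0.3,0.3,-1],[0,0,0,0.2,-0.4,0.2,-1],[0,0,0,0,-0.4,0,-1],[0,0,0,0,-0.3,0,-1],[0,0,0,0,0,0,-1]]
  ]
}}

```text
time_s: 16.65
position: [0.6235, -0.2419, 0.1068]
tcp_rot: [[-0.784, 0.621, 0.0], [0.621, 0.784, -0.0], [-0.0, -0.0, -1.0]]
force: [-0.5, -0.3, 0.6]
opening: 0.006
```

>>> {"method": "send_rows", "body": {
  "moves": [
    [[0,0,0,0,-0.2,0,-1],[0,0,0,0,-0.2,0,-1],[0,0,0,0,-0.2,0,-1],[0,0,0,0,0,0,-1],[0,0,0,0,0,0,-1]]
  ]
}}

```text
time_s: 17.15
position: [0.62, -0.246, 0.1065]
tcp_rot: [[-0.784, 0.621, 0.0], [0.621, 0.784, 0.0], [0.0, 0.0, -1.0]]
force: [1.0, -0.6, 0.6]
opening: 0.007
```

```bash
cat >> h.py <<'E'
def lev():
    s=readout.read_state();R=np.array(s["tcp_rot"]);p=np.array(s["position"])
    v=(p-[.5375,-.206,0])[:2]*1000;yaw=np.degrees(np.arctan2(R[1,1],R[0,1]));th=np.radians(yaw-90)
    r=np.array([np.cos(th),np.sin(th)]);t=np.array([-r[1],r[0]])
    print("t",round(s["time_s"],2),"lever ang if flat",round(yaw-90,1),"radial",(v@r).round(1),"tang",(v@t).round(1),"z",round(p[2]*1000,1),"F tool",np.round(R.T@np.array(s["force"]),1),"j1,6",np.round(s["joint_positions"],0)[[0,5]])
E
python3 -c "
from h import *
lev()"
```

```text
t 17.15 lever ang if flat -38.4 radial 89.5 tang 19.9 z 106.5 F tool [-1.2  0.1 -0.6] j1,6 [-31. -83.]
```

>>> {"method": "send_rows", "body": {
  "moves": [
    [[0,0,4,-0.12,-0.63,0,-1],[0,0,4,-0.12,-0.63,0,-1],[0,0,4,-0.12,-0.63,0,-1],[0,0,4,-0.12,-0.63,0,-1],[0,0,4,-0.12,-0.63,0,-1]]
  ]
}}

```text
time_s: 17.65
position: [0.6019, -0.2716, 0.1066]
tcp_rot: [[-0.522, 0.853, 0.001], [0.853, 0.522, 0.0], [-0.0, 0.001, -1.0]]
force: [1.5, 0.8, 0.3]
opening: 0.003
```

```bash
python3 -c "
from h import *
lev()
s=capture('side');t=capture('top')
for c in ('side','top'):print([(np.round(d['location'],4).tolist(),round(d['p'],2)) for d in spot_in(c,'lever_grip')[:2]])
"
```

```text
t 17.65 lever ang if flat -58.5 radial 89.6 tang 20.6 z 106.6 F tool [-0.1  1.7 -0.3] j1,6 [-34. -66.]
[([0.5536, -0.2344, 0.1287], 0.49), ([0.5215, -0.1383, 0.1229], 0.3)]
[]
```

>>> {"method": "send_rows", "body": {
  "moves": [
    [[0,0,5,-0.14,-0.78,0,-1],[0,0,5,-0.14,-0.78,0,-1],[0,0,5,-0.14,-0.78,0,-1],[0,0,5,-0.14,-0.78,0,-1],[0,0,5,-0.14,-0.78,0,-1]]
  ]
}}

```text
time_s: 18.35
position: [0.5698, -0.2931, 0.1071]
tcp_rot: [[-0.114, 0.994, 0.004], [0.994, 0.114, -0.002], [-0.002, 0.004, -1.0]]
force: [2.9, -0.1, 0.6]
opening: 0.005
```

```bash
python3 -c "
from h import *
lev()"
```

```text
t 18.35 lever ang if flat -83.5 radial 90.2 tang 22.2 z 107.1 F tool [-0.5  2.8 -0.5] j1,6 [-37. -44.]
```

>>> {"method": "send_rows", "body": {
  "moves": [
    [[0,0,4,-0.12,-0.63,0,-1],[0,0,4,-0.12,-0.63,0,-1],[0,0,4,-0.12,-0.63,0,-1],[0,0,4,-0.12,-0.63,0,-1],[0,0,4,-0.12,-0.63,0,-1]]
  ]
}}

```text
time_s: 18.85
position: [0.5397, -0.2999, 0.1078]
tcp_rot: [[0.232, 0.973, 0.007], [0.973, -0.232, -0.005], [-0.003, 0.008, -1.0]]
force: [4.1, -2.3, 0.0]
opening: 0.004
```

```bash
python3 -c "
from h import *
lev()"
```

```text
t 18.85 lever ang if flat -103.4 radial 90.8 tang 24.0 z 107.8 F tool [-1.3  4.5  0. ] j1,6 [-39. -26.]
```

>>> {"method": "send_rows", "body": {
  "moves": [
    [[0,0,3,-0.09,-0.48,0,-1],[0,0,3,-0.09,-0.48,0,-1],[0,0,3,-0.09,-0.48,0,-1],[0,0,3,-0.09,-0.48,0,-1],[0,0,3,-0.09,-0.48,0,-1]]
  ]
}}

```text
time_s: 19.35
position: [0.5167, -0.2983, 0.1083]
tcp_rot: [[0.475, 0.88, 0.01], [0.88, -0.475, -0.009], [-0.004, 0.013, -1.0]]
force: [5.6, -6.1, 0.2]
opening: 0.005
```

```bash
python3 -c "
from h import *
lev()"
```

```text
t 19.35 lever ang if flat -118.4 radial 91.1 tang 25.6 z 108.3 F tool [-2.7  7.8 -0.1] j1,6 [-41. -12.]
```

>>> {"method": "send_rows", "body": {
  "moves": [
    [[0,0,2.5,-0.07,-0.4,0,-1],[0,0,2.5,-0.07,-0.4,0,-1],[0,0,2.5,-0.07,-0.4,0,-1],[0,0,2.5,-0.07,-0.4,0,-1],[0,0,2.5,-0.07,-0.4,0,-1]]
  ]
}}

```text
time_s: 19.85
position: [0.4985, -0.2919, 0.1087]
tcp_rot: [[0.653, 0.757, 0.01], [0.757, -0.653, -0.012], [-0.003, 0.016, -1.0]]
force: [3.7, -9.3, 0.3]
opening: 0.007
```

```bash
python3 -c "
from h import *
lev()"
```

```text
t 19.85 lever ang if flat -130.8 radial 90.5 tang 26.6 z 108.7 F tool [-4.6  8.9 -0.2] j1,6 [-41.  -0.]
```

>>> {"method": "send_rows", "body": {
  "moves": [
    [[0,0,2,-0.1,-0.32,0.04,-1],[0,0,2,-0.1,-0.32,0.04,-1],[0,0,2,-0.1,-0.32,0.04,-1],[0,0,2,-0.1,-0.32,0.04,-1],[0,0,2,-0.1,-0.32,0.04,-1]]
  ]
}}

```text
time_s: 20.35
position: [0.4844, -0.2847, 0.1075]
tcp_rot: [[0.775, 0.632, 0.012], [0.632, -0.775, -0.014], [0.001, 0.018, -1.0]]
force: [4.5, -7.4, 6.1]
opening: 0.003
```

```bash
python3 -c "
from h import *
lev()"
```

```text
t 20.35 lever ang if flat -140.8 radial 90.9 tang 27.4 z 107.5 F tool [-1.2  8.7 -5.9] j1,6 [-42.   9.]
```

>>> {"method": "send_rows", "body": {
  "moves": [
    [[0,0,1.5,-0.07,-0.24,0,-1],[0,0,1.5,-0.07,-0.24,0,-1],[0,0,1.5,-0.07,-0.24,0,-1],[0,0,1.5,-0.07,-0.24,0,-1],[0,0,1.5,-0.07,-0.24,0,-1]]
  ]
}}

```text
time_s: 20.85
position: [0.4743, -0.2771, 0.1075]
tcp_rot: [[0.85, 0.526, 0.011], [0.526, -0.85, -0.014], [0.003, 0.018, -1.0]]
force: [2.2, -8.3, 5.5]
opening: 0.004
```

```bash
python3 -c "
from h import *
lev()"
```

```text
t 20.85 lever ang if flat -148.3 radial 91.2 tang 27.2 z 107.5 F tool [-2.5  8.4 -5.3] j1,6 [-42.  17.]
```

>>> {"method": "send_rows", "body": {
  "moves": [
    [[0,0,1.2,-0.05,-0.19,-0.02,-1],[0,0,1.2,-0.05,-0.19,-0.02,-1],[0,0,1.2,-0.05,-0.19,-0.02,-1],[0,0,1.2,-0.05,-0.19,0,-1],[0,0,1.2,-0.05,-0.19,0,-1]]
  ]
}}

```text
time_s: 21.35
position: [0.4668, -0.2698, 0.1077]
tcp_rot: [[0.9, 0.435, 0.01], [0.435, -0.9, -0.013], [0.003, 0.016, -1.0]]
force: [0.6, -8.7, 4.2]
opening: 0.007
```

```bash
python3 -c "
from h import *
lev()"
```

```text
t 21.35 lever ang if flat -154.2 radial 91.4 tang 26.7 z 107.7 F tool [-3.2  8.1 -4.1] j1,6 [-42.  23.]
```

>>> {"method": "send_rows", "body": {
  "moves": [
    [[0,0,1,-0.045,-0.16,0,-1],[0,0,1,-0.045,-0.16,0,-1],[0,0,1,-0.045,-0.16,0,-1],[0,0,1,-0.045,-0.16,0,-1],[0,0,1,-0.045,-0.16,0,-1]]
  ]
}}

```text
time_s: 21.85
position: [0.4611, -0.2629, 0.1075]
tcp_rot: [[0.935, 0.355, 0.009], [0.355, -0.935, -0.012], [0.004, 0.014, -1.0]]
force: [0.6, -8.9, 4.5]
opening: 0.007
```

```bash
python3 -c "
from h import *
lev()"
```

```text
t 21.85 lever ang if flat -159.2 radial 91.7 tang 26.1 z 107.5 F tool [-2.6  8.6 -4.4] j1,6 [-42.  28.]
```

>>> {"method": "send_rows", "body": {
  "moves": [
    [[0,0,1,-0.045,-0.16,0,-1],[0,0,1,-0.045,-0.16,0,-1],[0,0,1,-0.045,-0.16,0,-1],[0,0,1,-0.045,-0.16,0,-1],[0,0,1,-0.045,-0.16,0,-1]]
  ]
}}

```text
time_s: 22.35
position: [0.456, -0.2555, 0.1073]
tcp_rot: [[0.962, 0.272, 0.008], [0.272, -0.962, -0.011], [0.005, 0.012, -1.0]]
force: [0.4, -8.3, 5.5]
opening: 0.01
```

```bash
python3 -c "
from h import *
lev()"
```

```text
t 22.35 lever ang if flat -164.2 radial 91.9 tang 25.5 z 107.3 F tool [-1.9  8.2 -5.4] j1,6 [-41.  33.]
```

>>> {"method": "send_rows", "body": {
  "moves": [
    [[0,0,1,-0.045,-0.16,0,-1],[0,0,1,-0.045,-0.16,0,-1],[0,0,1,-0.045,-0.16,0,-1],[0,0,1,-0.045,-0.16,0,-1],[0,0,1,-0.045,-0.16,0,-1]]
  ]
}}

```text
time_s: 22.85
position: [0.4516, -0.2476, 0.107]
tcp_rot: [[0.982, 0.187, 0.007], [0.187, -0.982, -0.009], [0.005, 0.011, -1.0]]
force: [1.0, -6.4, 4.8]
opening: 0.005
```

```bash
python3 -c "
from h import *
lev()"
```

```text
t 22.85 lever ang if flat -169.2 radial 92.1 tang 24.8 z 107.0 F tool [-0.2  6.5 -4.7] j1,6 [-41.  38.]
```

Force is starting to fall, so I'm slowing down.

>>> {"method": "send_rows", "body": {
  "moves": [
    [[0,0,0.8,-0.03,-0.125,0,-1],[0,0,0.8,-0.03,-0.125,0,-1],[0,0,0.8,-0.03,-0.125,0,-1],[0,0,0.8,-0.03,-0.125,0,-1],[0,0,0.8,-0.03,-0.125,0,-1]]
  ]
}}

```text
time_s: 23.35
position: [0.4487, -0.241, 0.1068]
tcp_rot: [[0.993, 0.118, 0.006], [0.118, -0.993, -0.008], [0.005, 0.009, -1.0]]
force: [0.7, -6.5, 4.3]
opening: 0.002
```

```bash
python3 -c "
from h import *
lev()"
```

```text
t 23.35 lever ang if flat -173.2 radial 92.3 tang 24.3 z 106.8 F tool [-0.   6.6 -4.2] j1,6 [-41.  43.]
```

>>> {"method": "send_rows", "body": {
  "moves": [
    [[0,0,0.6,-0.02,-0.1,0,-1],[0,0,0.6,-0.02,-0.1,0,-1],[0,0,0.6,-0.02,-0.1,0,-1],[0,0,0.6,-0.02,-0.1,0,-1],[0,0,0,0,0,0,-1]]
  ]
}}

```text
time_s: 23.85
position: [0.447, -0.2361, 0.1065]
tcp_rot: [[0.997, 0.076, 0.005], [0.076, -0.997, -0.006], [0.005, 0.006, -1.0]]
force: [0.9, -4.9, 3.9]
opening: 0.001
```

```bash
python3 -c "
from h import *
lev()"
```

```text
t 23.85 lever ang if flat -175.6 radial 92.5 tang 23.2 z 106.5 F tool [ 0.6  5.  -3.8] j1,6 [-40.  45.]
```

>>> {"method": "send_rows", "body": {
  "moves": [
    [[0,0,0.6,-0.02,-0.1,0,-1],[0,0,0.6,-0.02,-0.1,0,-1],[0,0,0.6,-0.02,-0.1,0,-1],[0,0,0.6,-0.02,-0.1,0,-1],[0,0,0,0,0,0,-1]]
  ]
}}

```text
time_s: 24.35
position: [0.4438, -0.2291, 0.1051]
tcp_rot: [[0.999, 0.032, 0.0], [0.032, -0.999, 0.0], [0.0, -0.0, -1.0]]
force: [2.3, -4.1, 2.5]
opening: 0.001
```

```bash
python3 -c "
from h import *
lev()"
```

```text
t 24.35 lever ang if flat -178.2 radial 94.4 tang 20.1 z 105.1 F tool [ 2.2  4.1 -2.5] j1,6 [-40.  48.]
```

>>> {"method": "send_rows", "body": {
  "moves": [
    [[0,0,0,0,0,0,-1],[0,0,0,0,0,0,-1],[0,0,0,0,0,0,-1],[0,0,0,0,0,0,-1],[0,0,0,0,0,0,-1]]
  ]
}}

```text
time_s: 24.85
position: [0.4434, -0.2292, 0.105]
tcp_rot: [[0.999, 0.032, -0.0], [0.032, -0.999, 0.0], [-0.0, -0.001, -1.0]]
force: [2.2, -2.4, 1.4]
opening: 0.004
```

```bash
python3 -c "
from h import *
lev()
for c in ('side','top'):
    capture(c)
    for n in ('lever','lever_grip'): print(c,n,[(np.round(d['location'],4).tolist(),round(d['p'],2)) for d in spot_in(c,n)[:2]])
"
```

```text
t 24.85 lever ang if flat -178.2 radial 94.8 tang 20.1 z 105.0 F tool [ 2.1  2.5 -1.4] j1,6 [-40.  48.]
side lever []
side lever_grip [([0.421, -0.2116, 0.1234], 0.64)]
top lever [([0.5008, -0.2051, 0.1249], 0.68)]
top lever_grip [([0.5513, -0.1507, 0.0772], 0.74), ([0.5016, -0.2045, 0.1248], 0.5)]
```

>>> {"method": "send_rows", "body": {
  "moves": [
    [[0,0,0,0,0,0,-1],[0,0,0,0,0,0,-1],[0,0,0,0,0,0,-1],[0,0,0,0,0,0,-1],[0,0,0,0,0,0,-1]]
  ]
}}

```text
time_s: 25.65
position: [0.4435, -0.2293, 0.1051]
tcp_rot: [[0.999, 0.032, -0.0], [0.032, -0.999, 0.0], [-0.0, -0.0, -1.0]]
force: [1.5, -2.8, 1.4]
opening: 0.004
```

```bash
cat > red.py <<'E'
from h import *
lev()
for c in ("side","top"):
    im=capture(c).astype(float);m=(im[...,2]>2.2*im[...,1])&(im[...,2]>2.2*im[...,0])&(im[...,2]>50)
    ys,xs=np.nonzero(m);P=np.array([atz(c,u,v,.125) for u,v in zip(xs,ys)])
    if len(P)==0: print(c,"none");continue
    P=P[(abs(P[:,0]-.5359)<.13)&(abs(P[:,1]+.2038)<.13)]
    d=P[:,:2]-[.5359,-.2038];r=np.hypot(*d.T);k=(r>.06)&(r<.125)
    a=np.degrees(np.unwrap(np.arctan2(d[k,1],d[k,0])));print(c,"n",k.sum(),"angle",np.median(a).round(1),"r",r[k].min().round(3),r[k].max().round(3),"centroid",P[k].mean(0).round(4))
E
python3 red.py
```

```text
t 25.65 lever ang if flat -178.2 radial 94.7 tang 20.3 z 105.1 F tool [ 1.4  2.9 -1.4] j1,6 [-40.  48.]
side n 43 angle -176.1 r 0.104 0.116 centroid [ 0.4247 -0.2117  0.125 ]
  return _methods._mean(a, axis=axis, dtype=dtype,
  ret = ret.dtype.type(ret / rcount)
Traceback (most recent call last):
  File "red.py", line 9, in <module>
    a=np.degrees(np.unwrap(np.arctan2(d[k,1],d[k,0])));print(c,"n",k.sum(),"angle",np.median(a).round(1),"r",r[k].min().round(3),r[k].max().round(3),"centroid",P[k].mean(0).round(4))
                                                                                                             ~~~~~~~~^^
ValueError: zero-size array to reduction operation minimum which has no identity
```

Still in contact at about 3 N, with the lever at about -176°. I'll continue in small steps.

>>> {"method": "send_rows", "body": {
  "moves": [
    [[0,0,0.5,-0.02,-0.08,0,-1],[0,0,0.5,-0.02,-0.08,0,-1],[0,0,0.5,-0.02,-0.08,0,-1],[0,0,0.5,-0.02,-0.08,0,-1],[0,0,0,0,0,0,-1]]
  ]
}}

```text
time_s: 26.25
position: [0.4427, -0.2259, 0.1051]
tcp_rot: [[1.0, -0.003, -0.0], [-0.003, -1.0, 0.0], [-0.0, -0.0, -1.0]]
force: [1.0, -1.7, 1.4]
opening: 0.003
```

```bash
sed -i 's/("side","top")/("side",)/' red.py; python3 red.py
```

```text
t 26.25 lever ang if flat -180.2 radial 94.7 tang 20.2 z 105.1 F tool [ 1.   1.7 -1.4] j1,6 [-40.  50.]
side n 29 angle 182.1 r 0.107 0.116 centroid [ 0.4234 -0.2083  0.125 ]
```

>>> {"method": "send_rows", "body": {
  "moves": [
    [[0,0,0.5,-0.02,-0.08,0,-1],[0,0,0.5,-0.02,-0.08,0,-1],[0,0,0.5,-0.02,-0.08,0,-1],[0,0,0,0,0,0,-1],[0,0,0,0,0,0,-1]]
  ]
}}

```text
time_s: 26.8
position: [0.442, -0.2235, 0.1051]
tcp_rot: [[1.0, -0.029, -0.0], [-0.029, -1.0, 0.0], [-0.0, -0.0, -1.0]]
force: [1.7, -3.0, -0.8]
opening: 0.002
```

```bash
python3 red.py
```

```text
t 26.8 lever ang if flat -181.6 radial 95.0 tang 20.3 z 105.1 F tool [1.8 3.  0.8] j1,6 [-40.  52.]
side n 22 angle 180.8 r 0.109 0.116 centroid [ 0.4228 -0.2054  0.125 ]
```

>>> {"method": "send_rows", "body": {
  "moves": [
    [[0,0,0.5,-0.02,-0.08,0,-1],[0,0,0.5,-0.02,-0.08,0,-1],[0,0,0.5,-0.02,-0.08,0,-1],[0,0,0,0,0,0,-1],[0,0,0,0,0,0,-1]]
  ]
}}

```text
time_s: 27.35
position: [0.4414, -0.2211, 0.1051]
tcp_rot: [[0.998, -0.055, -0.001], [-0.055, -0.998, 0.001], [-0.001, -0.001, -1.0]]
force: [1.3, -2.0, 0.0]
opening: 0.009
```

```bash
python3 red.py
```

```text
t 27.35 lever ang if flat -183.2 radial 95.1 tang 20.3 z 105.1 F tool [ 1.4  1.9 -0. ] j1,6 [-40.  54.]
side n 16 angle 179.4 r 0.11 0.116 centroid [ 0.4223 -0.203   0.125 ]
```

>>> {"method": "send_rows", "body": {
  "moves": [
    [[0,0,0.5,-0.02,-0.08,0,-1],[0,0,0.5,-0.02,-0.08,0,-1],[0,0,0.5,-0.02,-0.08,0,-1],[0,0,0,0,0,0,-1],[0,0,0,0,0,0,-1]]
  ]
}}

```text
time_s: 27.9
position: [0.441, -0.2186, 0.1051]
tcp_rot: [[0.997, -0.081, -0.001], [-0.081, -0.997, 0.001], [-0.001, -0.001, -1.0]]
force: [0.7, -2.1, 0.0]
opening: 0.005
```

```bash
python3 red.py
```

```text
t 27.9 lever ang if flat -184.7 radial 95.2 tang 20.4 z 105.1 F tool [ 0.9  2.  -0. ] j1,6 [-39.  55.]
side n 8 angle 178.1 r 0.111 0.116 centroid [ 0.4219 -0.1993  0.125 ]
```

```bash
python3 - <<'E'
from h import *
t=capture("top");r=regions_of("top","lever")
for d in r[:2]:
    m=d["mask"];ys,xs=np.nonzero(m);P=np.array([atz("top",u,v,.127) for u,v in zip(xs,ys)])[:,:2]-[.5359,-.2038]
    R=np.hypot(*P.T);k=(R>.025)&(R<.07);print(d["p"],m.sum(),k.sum(),P[k].mean(0) if k.any() else None)
    for lo in (.025,.035,.045,.055):
        q=P[(R>lo)&(R<lo+.01)]
        if len(q): print(lo,len(q),np.degrees(np.arctan2(*q.mean(0)[::-1])).round(1))
s=capture("side")
cv2.imwrite("pics/l.png",np.hstack([crop(s,290,210,100,120,4),crop(t,370,160,100,120,4)]))
E
```

```text
(no output)
```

View pics/l.png

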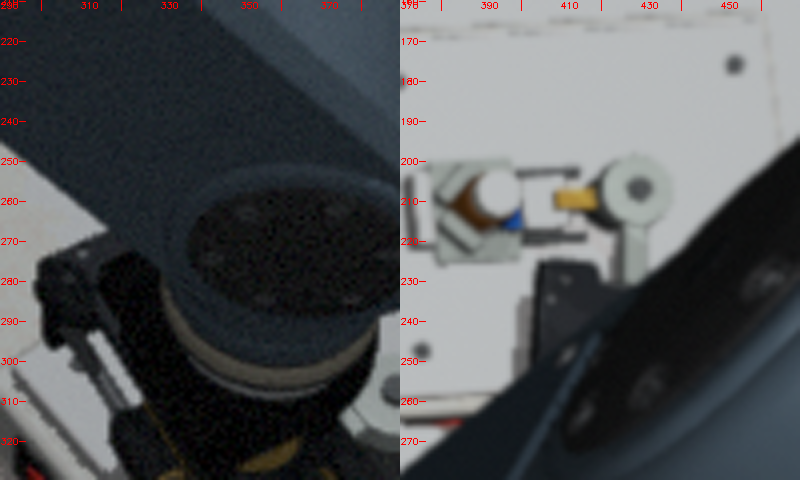

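The top picture shows the pad on the vial and the lever arm at about -185°, still against the fingers with the push force near zero. It is close to dead centre, so I'll continue in small steps and measure the arm angle in the top picture.

>>> {"method": "send_rows", "body": {
  "moves": [
    [[0,0,0.5,-0.02,-0.08,0,-1],[0,0,0.5,-0.02,-0.08,0,-1],[0,0,0.5,-0.02,-0.08,0,-1],[0,0,0,0,0,0,-1],[0,0,0,0,0,0,-1]]
  ]
}}

```text
time_s: 28.6
position: [0.4407, -0.2163, 0.1051]
tcp_rot: [[0.994, -0.107, -0.0], [-0.107, -0.994, 0.0], [-0.0, -0.0, -1.0]]
force: [0.8, -1.3, -0.4]
opening: 0.004
```

```bash
cat > arm.py <<'E'
from h import *
lev()
t=cv2.GaussianBlur(capture("top"),(3,3),0).astype(float).mean(2)
A=[]
for v in range(219,227):
    g=np.diff(t[v,415:450]);
    row=t[v,415:450]; m=row<row.max()*0.93
    A.append((v,(t[v,418:442]).round().astype(int).tolist()))
for a in A[::3]: print(*a)
E
python3 arm.py
```

```text
t 28.6 lever ang if flat -186.2 radial 95.2 tang 20.6 z 105.1 F tool [0.9 1.2 0.4] j1,6 [-39.  57.]
219 [175, 176, 169, 156, 136, 113, 95, 99, 127, 152, 162, 165, 166, 168, 175, 183, 186, 186, 186, 184, 177, 159, 126, 85]
222 [184, 183, 179, 163, 133, 104, 89, 99, 127, 146, 151, 152, 157, 169, 179, 185, 184, 178, 161, 131, 92, 55, 31, 19]
225 [130, 163, 177, 166, 133, 100, 87, 102, 131, 148, 151, 151, 155, 162, 158, 139, 110, 79, 50, 29, 19, 14, 14, 13]
```

```bash
cat > arm.py <<'E'
from h import *
lev()
t=np.mean([capture("top").astype(float).mean(2) for _ in range(2)],0)
def left(v):
    r=t[v,415:445];i=r[6:13].argmin()+6
    for j in range(i,i+6):
        if r[j]<125<=r[j+1]: return 415+j+(125-r[j])/(r[j+1]-r[j])
print("left edge",[round(left(v) or 0,2) for v in range(217,228)])
# pad: blue in top
im=capture("top").astype(float);m=(im[...,0]>1.6*im[...,2])&(im[...,0]>1.25*im[...,1])&(im[...,0]>50);m[:190]=0;m[235:]=0;m[:,:380]=0;m[:,420:]=0
ys,xs=np.nonzero(m);print("blue",m.sum(),xs.mean().round(2),xs.max() if len(xs) else 0)
E
python3 arm.py
```

```text
t 28.65 lever ang if flat -186.2 radial 95.2 tang 20.6 z 105.1 F tool [0.7 1.8 0.4] j1,6 [-39.  57.]
left edge [np.float64(425.72), np.float64(425.79), np.float64(425.87), np.float64(425.89), np.float64(425.88), np.float64(425.83), np.float64(425.79), np.float64(425.74), np.float64(425.69), np.float64(425.66), np.float64(425.65)]
blue 15 398.07 400
```

>>> {"method": "send_rows", "body": {
  "moves": [
    [[0,0,0.5,-0.02,-0.08,0,-1],[0,0,0.5,-0.02,-0.08,0,-1],[0,0,0.5,-0.02,-0.08,0,-1],[0,0,0,0,0,0,-1],[0,0,0,0,0,0,-1]]
  ]
}}

```text
time_s: 29.3
position: [0.4404, -0.2138, 0.1051]
tcp_rot: [[0.991, -0.133, -0.0], [-0.133, -0.991, 0.0], [-0.0, -0.0, -1.0]]
force: [0.6, -1.5, -0.9]
opening: 0.004
```

```bash
python3 arm.py
```

```text
t 29.3 lever ang if flat -187.7 radial 95.2 tang 20.6 z 105.1 F tool [0.8 1.4 0.9] j1,6 [-39.  59.]
left edge [np.float64(425.57), np.float64(425.51), np.float64(425.58), np.float64(425.61), np.float64(425.46), np.float64(425.26), np.float64(425.16), np.float64(425.1), np.float64(425.04), np.float64(425.03), np.float64(424.97)]
blue 15 398.07 400
```

>>> {"method": "send_rows", "body": {
  "moves": [
    [[0,0,0.5,-0.02,-0.08,0,-1],[0,0,0.5,-0.02,-0.08,0,-1],[0,0,0.5,-0.02,-0.08,0,-1],[0,0,0,0,0,0,-1],[0,0,0,0,0,0,-1]]
  ]
}}

```text
time_s: 29.95
position: [0.4402, -0.2114, 0.1051]
tcp_rot: [[0.987, -0.159, -0.0], [-0.159, -0.987, 0.0], [-0.0, -0.0, -1.0]]
force: [-0.2, -0.7, -0.3]
opening: 0.008
```

```bash
python3 arm.py
```

```text
t 29.95 lever ang if flat -189.2 radial 95.2 tang 20.8 z 105.1 F tool [-0.1  0.7  0.3] j1,6 [-39.  60.]
left edge [np.float64(425.16), np.float64(424.93), np.float64(424.91), np.float64(424.97), np.float64(424.94), np.float64(424.89), np.float64(424.86), np.float64(424.8), np.float64(424.72), np.float64(424.65), np.float64(424.58)]
blue 15 398.07 400
```

>>> {"method": "send_rows", "body": {
  "moves": [
    [[0,0,0.5,-0.02,-0.08,0,-1],[0,0,0.5,-0.02,-0.08,0,-1],[0,0,0.5,-0.02,-0.08,0,-1],[0,0,0,0,0,0,-1],[0,0,0,0,0,0,-1]]
  ]
}}

```text
time_s: 30.6
position: [0.44, -0.2089, 0.1052]
tcp_rot: [[0.983, -0.185, -0.0], [-0.185, -0.983, 0.0], [-0.0, -0.0, -1.0]]
force: [0.3, -0.4, -0.1]
opening: 0.003
```

```bash
python3 arm.py
```

```text
t 30.6 lever ang if flat -190.7 radial 95.3 tang 20.9 z 105.2 F tool [0.4 0.4 0.1] j1,6 [-39.  62.]
left edge [np.float64(424.8), np.float64(424.72), np.float64(424.65), np.float64(424.69), np.float64(424.65), np.float64(424.57), np.float64(424.44), np.float64(424.22), np.float64(424.06), np.float64(423.98), 0]
blue 14 397.93 400
```

>>> {"method": "send_rows", "body": {
  "moves": [
    [[0,0,0.4,-0.015,-0.07,0,-1],[0,0,0.4,-0.015,-0.07,0,-1],[0,0,0,0,0,0,-1],[0,0,0,0,0,0,-1],[0,0,0,0,0,0,-1]]
  ]
}}

```text
time_s: 31.25
position: [0.44, -0.2076, 0.1052]
tcp_rot: [[0.98, -0.199, -0.0], [-0.199, -0.98, 0.0], [-0.0, -0.0, -1.0]]
force: [0.1, 0.0, -0.4]
opening: 0.006
```

```bash
python3 arm.py
```

```text
t 31.25 lever ang if flat -191.5 radial 95.2 tang 21.0 z 105.2 F tool [ 0.1 -0.   0.4] j1,6 [-38.  63.]
left edge [np.float64(424.74), np.float64(424.63), np.float64(424.52), np.float64(424.4), np.float64(424.38), np.float64(424.22), np.float64(424.04), np.float64(423.95), np.float64(423.86), np.float64(423.88), 0]
blue 14 397.93 400
```

>>> {"method": "send_rows", "body": {
  "moves": [
    [[0,0,0.4,-0.015,-0.07,0,-1],[0,0,0.4,-0.015,-0.07,0,-1],[0,0,0,0,0,0,-1],[0,0,0,0,0,0,-1],[0,0,0,0,0,0,-1]]
  ]
}}

```text
time_s: 31.9
position: [0.44, -0.2062, 0.1051]
tcp_rot: [[0.977, -0.212, -0.0], [-0.212, -0.977, 0.0], [-0.0, -0.0, -1.0]]
force: [0.7, -0.3, -0.6]
opening: 0.006
```

```bash
python3 arm.py
```

```text
t 31.9 lever ang if flat -192.3 radial 95.2 tang 20.9 z 105.1 F tool [0.8 0.2 0.6] j1,6 [-38.  64.]
left edge [np.float64(424.59), np.float64(424.43), np.float64(424.22), np.float64(424.08), np.float64(424.0), np.float64(423.91), np.float64(423.82), np.float64(423.77), np.float64(423.71), 0, 0]
blue 14 397.93 400
```

>>> {"method": "send_rows", "body": {
  "moves": [
    [[0,0,0.4,-0.015,-0.07,0,-1],[0,0,0.4,-0.015,-0.07,0,-1],[0,0,0,0,0,0,-1],[0,0,0,0,0,0,-1],[0,0,0,0,0,0,-1]]
  ]
}}

```text
time_s: 32.55
position: [0.4401, -0.2048, 0.1051]
tcp_rot: [[0.974, -0.226, -0.0], [-0.226, -0.974, 0.0], [-0.0, -0.0, -1.0]]
force: [-0.3, -0.4, 0.1]
opening: 0.005
```

```bash
python3 arm.py
```

```text
t 32.55 lever ang if flat -193.1 radial 95.2 tang 20.8 z 105.1 F tool [-0.2  0.4 -0.1] j1,6 [-38.  65.]
left edge [np.float64(424.48), np.float64(424.26), np.float64(423.89), np.float64(423.74), np.float64(423.76), np.float64(423.76), np.float64(423.66), 0, 0, 0, 0]
blue 14 397.93 400
```

>>> {"method": "send_rows", "body": {
  "moves": [
    [[0,0,0.4,-0.015,-0.07,0,-1],[0,0,0.4,-0.015,-0.07,0,-1],[0,0,0,0,0,0,-1],[0,0,0,0,0,0,-1],[0,0,0,0,0,0,-1]]
  ]
}}

```text
time_s: 33.2
position: [0.4401, -0.2034, 0.1051]
tcp_rot: [[0.971, -0.239, -0.0], [-0.239, -0.971, 0.0], [-0.0, -0.0, -1.0]]
force: [0.9, 0.7, 0.1]
opening: 0.006
```

```bash
python3 arm.py
```

```text
t 33.2 lever ang if flat -193.9 radial 95.2 tang 20.8 z 105.1 F tool [ 0.7 -0.9 -0.1] j1,6 [-38.  66.]
left edge [np.float64(422.82), np.float64(422.48), np.float64(422.3), np.float64(422.12), np.float64(421.85), np.float64(421.69), 0, 0, 0, 0, 0]
blue 15 398.07 400
```

The arm edge jumped about 1.6 px and the force went to zero or slightly negative, so the lever has snapped over. I'll back off a little and check that it holds.

>>> {"method": "send_rows", "body": {
  "moves": [
    [[0,0,0,0,0.1,0,-1],[0,0,0,0,0.2,0,-1],[0,0,0,0,0.3,0,-1],[0,0,0,0,0.4,0,-1],[0,0,0,0,0,0,-1]]
  ]
}}

```text
time_s: 33.85
position: [0.4378, -0.2139, 0.1052]
tcp_rot: [[0.971, -0.24, 0.0], [-0.24, -0.971, -0.0], [0.001, 0.0, -1.0]]
force: [-0.6, 0.3, 0.4]
opening: 0.003
```

```bash
python3 arm.py
```

```text
t 33.85 lever ang if flat -193.9 radial 94.9 tang 31.6 z 105.2 F tool [-0.7 -0.2 -0.4] j1,6 [-39.  65.]
left edge [np.float64(422.9), np.float64(422.68), np.float64(422.54), np.float64(422.23), np.float64(421.9), np.float64(421.73), np.float64(421.51), np.float64(421.12), 0, np.float64(421.02), np.float64(421.98)]
blue 15 398.07 400
```

The lever holds. I'll withdraw: back, up and clear.

>>> {"method": "send_rows", "body": {
  "moves": [
    [[0,0,0,0,0.6,0,-1],[0,0,0,0,1,0,-1],[0,0,0,0,0.6,0,-1],[0,0,0,0,0,-1.5,-1],[0,0,0,0,0,-3,-1]]
  ]
}}

```text
time_s: 34.5
position: [0.4309, -0.2343, 0.1489]
tcp_rot: [[0.971, -0.241, -0.004], [-0.241, -0.971, 0.004], [-0.005, -0.002, -1.0]]
force: [-0.3, -0.4, 0.2]
opening: 0.005
```

>>> {"method": "send_rows", "body": {
  "moves": [
    [[0,0,0,0,0,-3,-1],[0,0,0,0,0,-3,-1],[0,0,0,0,2,-2,-1],[0,0,0,0,4,0,-1],[0,0,0,0,4,0,-1]]
  ]
}}

```text
time_s: 35.0
position: [0.4084, -0.333, 0.2315]
tcp_rot: [[0.971, -0.238, 0.002], [-0.238, -0.971, -0.002], [0.002, 0.002, -1.0]]
force: [0.1, -0.2, 0.7]
opening: 0.004
```

>>> {"method": "send_rows", "body": {
  "moves": [
    [[0,0,0,0,4,0,-1],[0,0,0,0,4,0,-1],[0,0,0,0,2,0,-1],[0,0,0,0,0,0,-1],[0,0,0,0,0,0,-1]]
  ]
}}

```text
time_s: 35.5
position: [0.3842, -0.4275, 0.2297]
tcp_rot: [[0.971, -0.24, -0.001], [-0.24, -0.971, 0.003], [-0.001, -0.002, -1.0]]
force: [0.1, 0.1, 0.3]
opening: 0.001
```

```bash
sed -i 's/("side",)/("side","top")/; s/if len(P)==0/if len(P)<5/' red.py; python3 red.py; python3 - <<'E'
from h import *
for c in ("side","top"):
    capture(c)
    for n in ("vial","lever_grip","pad","rack"): print(c,n,[(np.round(d['location'],4).tolist(),round(d['p'],2)) for d in spot_in(c,n)[:4]])
im=capture("side").astype(float);m=(im[...,2]>1.35*im[...,0]+8);m[:270]=0;m[305:]=0;m[:,:335]=0;m[:,372:]=0
n,l,st,ce=cv2.connectedComponentsWithStats(m.astype(np.uint8));print("amber",st[1:].tolist())
a=np.linspace(0,6.28,60)
print("pred foot bottom",max((proj("side",[.5294+.013*np.cos(t),-.1272+.013*np.sin(t),.080]) for t in a),key=lambda q:q[1]).round(1))
E
```

```text
t 35.5 lever ang if flat -193.9 radial 95.7 tang 251.8 z 229.7 F tool [ 0.1 -0.2 -0.3] j1,6 [-59.  45.]
side vial []
side lever_grip []
side pad []
side rack [([0.4467, -0.2189, 0.0804], 0.53)]
top vial [([0.4799, 0.3178, 0.0604], 0.73), ([0.5228, -0.1239, 0.1392], 0.46), ([0.465, 0.0972, 0.0611], 0.46)]
top lever_grip [([0.4684, -0.1818, 0.1282], 0.71), ([0.5242, -0.1771, 0.0786], 0.2)]
top pad [([0.5153, 0.1981, 0.0227], 0.2)]
top rack [([0.5146, 0.1964, 0.024], 0.81), ([0.471, -0.1859, 0.1285], 0.73)]
amber []
pred foot bottom [354.6 297.9]
  return _methods._mean(a, axis=axis, dtype=dtype,
  ret = ret.dtype.type(ret / rcount)
Traceback (most recent call last):
  File "red.py", line 9, in <module>
    a=np.degrees(np.unwrap(np.arctan2(d[k,1],d[k,0])));print(c,"n",k.sum(),"angle",np.median(a).round(1),"r",r[k].min().round(3),r[k].max().round(3),"centroid",P[k].mean(0).round(4))
                                                                                                             ~~~~~~~~^^
ValueError: zero-size array to reduction operation minimum which has no identity
```

```bash
sed -i 's/("side","top")/("top",)/' red.py; python3 red.py; python3 red.py 2>&1|tail -1; python3 - <<'E'
from h import *
t=capture("top").astype(float)
m=(t.min(2)>195);m[:195]=0;m[225:]=0;m[:,:375]=0;m[:,405:]=0
ys,xs=np.nonzero(m);print("cap bright",m.sum())
if m.sum(): print(atz("top",xs.mean(),ys.mean(),.142).round(4))
E
```

```text
t 36.1 lever ang if flat -193.8 radial 95.2 tang 252.6 z 230.2 F tool [ 0.3 -0.6 -0.6] j1,6 [-59.  45.]
top n 144 angle 161.1 r 0.065 0.115 centroid [ 0.4506 -0.1746  0.125 ]
top n 144 angle 161.1 r 0.065 0.115 centroid [ 0.4506 -0.1746  0.125 ]
cap bright 0
```

```bash
python3 -c "
from rig import *
print(bot.hand_in())"
```

```text
the job is handed in; nothing more can be done
None
```

The amber vial is standing fully down in the shaker's nest, and the red lever is snapped over and holding it clamped. I handed the job in after about 36 s on the robot's clock, well under the 70 s limit.

- **Vial:** I took it from the rack and lowered it until it touched down. Contact came with its underside at deck height, at about 13 N at most. In the side picture the cap lined up with where a seated vial's cap should be.
- **Lever:** I pushed it clockwise with the closed fingers. The push force rose to about 9 N and fell to nothing. At about -194° (world) the lever jumped ahead of the fingers by itself, and I did not push it any further.
- **Hold:** After I backed off and moved clear, the lever sat at about -199° in two looks. That is 0.41 rad past the shaker's -x, inside the 0.5 rad allowed, and nothing was touching it. The top picture taken just before the snap shows the pad against the vial.

**Checks that failed or disagreed:**
- At the end the arm hid the shaker from the side camera, so I could not check the vial's foot again from there.
- My cap-brightness check in the last top picture found nothing. The network did still see a vial at the nest, at (0.523, -0.124), but only with 0.46 confidence.
- While I was lowering the vial, the camera position and the robot's reported position differed by 2–3 mm. I settled that by comparing the vial with the hole in the same picture.

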